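# Lay the housing tube on the run-out stand

## Robot

A 6-joint arm with a two-finger parallel gripper is mounted at the origin on the work surface. World frame = base frame: x ahead of the robot, y to its left, z up, the work surface at z = 0. Lengths are in m, angles in rad, forces in N, time in s.
With the tool pointing down it reaches from about 0.4 to 0.825 m from the base axis. Payload 7 kg.
Tool frame: the origin (TCP) lies on the centre line of the jaws, within the pads' length; the fingertips stand 11 mm ahead of it and the grasp point (between the pads) lies 8 mm behind it; z points along the fingers, y is the direction in which the jaws open and shut (so a half turn about z gives the same grasp; the last joint's range is limited). The gripper opens to 88 mm and grips with 3 to 60 N. Pads are 19 mm wide; open, the fingers measure 130 mm over their backs; the gripper's body (78 mm by 193 mm) begins 47 mm behind the grasp point.
Start: joints at [-0.969, 0.359, 0.012, 0, -1.224, -0.288], TCP at [0.208, -0.642, 0.209] pointing down, gripper open.
Joint ranges: [-3.07, 3.07], [-1.43, 2.12], [-1.02, 1.25], [-3.03, 1.67], [-3.05, -0], [-3.03, 3.03]. Speed limits (rad/s): [2.39, 2.39, 3.01, 3.14, 3.14, 3.14].

## Interface

Orientations are given as [roll, pitch, yaw] about the fixed x, y, z axes, in that order (R = Rz(yaw) Ry(pitch) Rx(roll)).
In Python, from station import * gives the robot as it stands.
- The arm moves only by the tool play_rows, never from a script. Its argument "targets" is a list of rows, each a list of 7 numbers: the turn, a rotation vector about the world's x, y, z in rad, then the shift along the world's x, y, z in m, then the opening, from 0 (shut) to 1 (fully open). A call has 1 to 12 rows; each row shifts and turns the pose as measured when the row begins; what a row does not reach is not made up. A row lasts 1/8 s, in which the tool goes at most 62.5 mm and 10.7 degrees, less where a joint would pass 70% of its speed; a pose out of reach is approached as far as the arm can. A call is refused whole if a number of a shift passes 0.0625 or a number of a turn 0.188, either way. A call with a gripper value outside its range is refused whole. The fingers move at their own pace and stop on an object; "grip_force" is the grip in N (left out, the last holds). Time passes only in rows, so rows that do not move let the fingers close. It gives the time, the measured TCP pose, the force and the opening at its end, in the units of the state.
- get_state(): the state, without advancing time (a new reading comes with each control period).
- grab_frame(name): name is "scene" or "top" or "wrist"; returns (picture, depth): 400x640x3 uint8, blue, green, red; 400x640 float32, m along the optical axis (not along the pixel's ray), 0 where there is no reading.
- camera_params(name): a dict with "camera_matrix" (3x3 intrinsics, pixels), "extrinsics" (4x4, takes a point from world to camera coordinates); the wrist camera has in their place "hand_eye" (4x4, takes a point from camera to tool coordinates, whose origin is the TCP and whose axes are the flange's). Camera axes: x right, y up, looking along -z (the intrinsics and any distortion apply to the point x, -y, -z); pixel columns grow to the right and rows downward; lengths in m; the calibration is good to about 2 mm. A picture is of the moment at which its call begins: read the wrist's pose just before it. camera_params takes no time and is no camera call.
- job_done(): hands the job in, once; it reports no verdict.
The state is a dict: "t": time; "q": joint angles; "qd": joint speeds; "joint_efforts": joint torques, N m; "eef_pos": TCP position; "ee_rot": TCP orientation; "force": force on the tool from outside, world axes, zero at the start; "moment": the same for the moment, N m; "width": finger opening in m.
Only numpy, scipy, OpenCV 4.12 (cv2) and the standard library are available. Lean on these libraries where they do the work, as an engineer would, in place of code of your own. Each camera call takes 0.05 s, during which the arm holds its last target.

## Task

Swing the steel guard hood of the roller stand up past its spring's over-centre point until it stays fully open by itself. Then take the titanium housing tube from the sloping drip board under the bar shelf and lay it lengthwise in the trough between the stand's rubber wheels, centred along the stand, letting go only once it rests on them. Leave the hood up for the run-out check, do not let the tube roll off onto the bench, and leave the dial indicator, pump cover and brass probe fitting where they stand.

Things in the scene. Friction and masses are not known exactly. Their poses are not given: they have to be found in the camera images.
- stand: Grey roller stand fixed to the bench, left or right of the robot's middle; base 200 x 200 x 20 mm, origin at the centre of its underside, z up, front (handle side) -x. Two free-turning 10 mm shafts along x at y = +-23 mm, 40 mm up; each has rubber wheels, 36 mm diameter, 16 wide, at x = +-40 mm. Bearing blocks at x = +-75 mm are 46 mm high, side cheeks at y = +-97 mm 65 mm high.
- seat (a point): On the stand: where the tube's centre (tube) lies once it rests on all four wheels: 76 mm above the bench, over the stand's middle; axes as stand. The seated tube lies along x of this frame. Between the wheels (x = +-32 mm) fingers have room down to 48 mm above the bench.
- hood (a joint): Hinge angle in rad of the flat steel guard hood over the wheels: 0 shut (level), 1.4 fully open on its stop, nearly upright but still leaning 10 degrees to the front. Hood 180 mm deep, 224 mm wide, 25 mm lips hanging at both sides. It falls shut below about 0.86 rad; beyond that its spring carries it open and holds it. Lifting takes under 3 N at the handle.
- hood_handle (a point): Middle of the hood's handle: a round 12 mm bar, 110 mm long, parallel to the hinge, 45 mm ahead of the hood's front edge (33 mm free between) and 225 mm from the hinge axis; its height is 112 mm when shut and 334 mm when fully open. Axes turn with the hood: y along the bar, x from the bar towards the hinge.
- hood_hinge (a point): On the hood's hinge axis, at its middle: 112 mm above the bench, 90 mm behind the stand's middle (+x of the stand). The axis is y of this frame (axes as stand).
- tube: Dull titanium housing tube, closed ends, 50 mm diameter, 130 mm long, about 0.5 kg, lying on its side. Origin at its centre, on its axis; its x runs along the tube (ends alike). It starts on the drip board, centre 59 mm up, leaning on two 5 mm stops on the board's low side near its ends; its middle 80 mm is free on both sides. A sideways knock rolls it over the stops or off the board.
- rack: Drip rack fixed to the bench; origin on the bench under the board's middle, z up. Board 170 (x) by 160 mm (y), sloping 4 degrees down to -y, 35 mm up at its middle; stops at y -34 mm, x +-52 mm. 235 mm up, a shelf of 8 mm bars covers x -35 to +120 mm, y +-135 mm, on posts at x +120 mm: the gripper must come in slanting from the front (-x). The tube lies along x.
- dial: Bystander: black dial indicator on an upright stand with a round rubber foot, 64 mm foot, 121 mm tall; origin at the foot's underside.
- cover: Bystander: white plastic pump cover, domed, 110 mm diameter, 48 mm tall; origin at its underside.
- probe: Bystander: brass temperature probe fitting standing upright, 40 mm diameter, 70 mm tall; origin at its underside.
Things that resemble listed ones, but are neither listed nor needed, are in the scene too. Of the things like the tube, leave any that is green or orange; of the rest the larger one is meant.

How it is judged:
On the way, in this order (a step that is already met when the one before it is completed fails the run):
1. the hood is open and stays up with the robot off the stand (value of joint hood above 1.25 rad and contact force between each of the fingers, the arm and stand below 0.1 N), for 0.2 s.
2. the tube is down in the wheel trough while still held (horizontal distance between tube and seat below 0.018 m and z of tube in the frame of seat below 0.005 m and contact force between the fingers and tube above 0.5 N), for 0.06 s.
At the end, for the whole second after the job is handed in: The hood stands open by itself (beyond 1.25 rad); the tube lies at rest on all four wheels, its centre within 15 mm of the stand's middle lengthwise, 5 mm sideways and 4 mm (up) or 5 mm (down) of the seat height, and in line with the shafts within 0.06 rad (value of joint hood above 1.25 rad and x of tube in the frame of seat between -0.015 and 0.015 m and y of tube in the frame of seat between -0.005 and 0.005 m and z of tube in the frame of seat between -0.005 and 0.004 m and angle between the x axis of tube and the x axis of seat, either way round below 0.06 rad and linear speed of tube below 0.02 m/s and angular speed of tube below 0.4 rad/s); the robot touches nothing.
It fails at once if the tube rolled off towards the bench (height (world z) of tube below 0.042 m).
It fails at once if the dial indicator was disturbed (distance of dial from where it was at the start of the episode above 0.015 m or angle between dial's own z axis and vertical above 0.3 rad).
It fails at once if the pump cover was disturbed (distance of cover from where it was at the start of the episode above 0.015 m or angle between cover's own z axis and vertical above 0.3 rad).
It fails at once if the probe fitting was disturbed (distance of probe from where it was at the start of the episode above 0.015 m or angle between probe's own z axis and vertical above 0.3 rad).
It also fails if it takes over 70 s, if anything falls off the work surface, if the arm or the gripper's body presses on something with over 40 N, if the wrist force passes 120 N, or if a joint passes its speed limit or range.

## Working session

There is one attempt and no reset: what is moved stays moved. The work goes in short steps, Python scripts to look and compute and a tool call to move; the robot and the scene stay as the last step left them, time stands still between calls to the robot, and variables do not carry over. Pictures are saved under pics/ and viewed, and the job is handed in when it is done.

Besides the shell and the picture viewer there is one more tool, called by a JSON object that holds its "name" and its "arguments", one argument or row to a line. play_rows: Moves the arm, as the interface text tells. Its arguments: {"type":"object","properties":{"targets":{"type":"array","items":{"type":"array","items":{"type":"number"}}},"grip_force":{"type":"number"}},"required":["targets"]}

```bash
ls; mkdir -p pics; python3 - <<'E'
from station import *
import cv2,numpy as np
s=get_state();print(s)
for n in("scene","top"):
    im,d=grab_frame(n);cv2.imwrite(f"pics/{n}0.png",im);np.save(f"pics/{n}0.npy",d)
    p=camera_params(n);print(n,{k:np.round(v,4).tolist() if not isinstance(v,str) else v for k,v in p.items()})
print(camera_params("wrist"))
E
```

```text
pics
{'t': 0.0, 'q': array([-9.68882623e-01,  3.59399599e-01,  1.10549481e-02, -3.80724151e-04,
       -1.22409309e+00, -2.88115494e-01]), 'qd': array([-1.92236831e-04,  5.60510369e-06,  9.58735378e-04,  7.40445057e-04,
        8.43483158e-05, -9.29441518e-04]), 'joint_efforts': array([ 1.29330406e-04, -5.82717454e+01,  2.93064559e+01,  6.99774563e+00,
        6.90743953e-03, -1.82547210e-04]), 'eef_pos': array([ 0.20818418, -0.641543  ,  0.20850728]), 'ee_rot': array([ 3.13991719e+00, -1.23300290e-04, -2.82792400e+00]), 'force': array([ 0.21659655,  0.1352119 , -0.59818275]), 'moment': array([0.01877805, 0.01060752, 0.02645033]), 'width': 0.08775860751384872}
scene {'camera_matrix': [[497.2441, 0.0, 322.4167], [0.0, 497.2441, 205.2251], [0.0, 0.0, 1.0]], 'extrinsics': [[-0.3851, 0.9227, -0.0158, 0.3094], [-0.5155, -0.2009, 0.833, 0.2132], [0.7655, 0.3289, 0.5531, -1.7043], [0.0, 0.0, 0.0, 1.0]]}
top {'camera_matrix': [[366.9539, 0.0, 313.3441], [0.0, 366.9539, 202.8935], [0.0, 0.0, 1.0]], 'extrinsics': [[-0.0276, -0.9992, -0.0285, -0.0701], [0.9929, -0.0307, 0.1153, -0.6031], [-0.1161, -0.0251, 0.9929, -1.0131], [0.0, 0.0, 0.0, 1.0]]}
{'camera_matrix': array([[289.26588775,   0.        , 321.59604575],
       [  0.        , 289.26588775, 201.29350702],
       [  0.        ,   0.        ,   1.        ]]), 'hand_eye': array([[ 3.79778178e-04,  9.55093520e-01,  2.96304275e-01,
         7.97539202e-02],
       [ 9.99999546e-01, -1.03646505e-04, -9.47626896e-04,
         1.35113783e-04],
       [-8.74361406e-04,  2.96304500e-01, -9.55093126e-01,
        -1.74529565e-01],
       [ 0.00000000e+00,  0.00000000e+00,  0.00000000e+00,
         1.00000000e+00]])}
```

View pics/scene0.png

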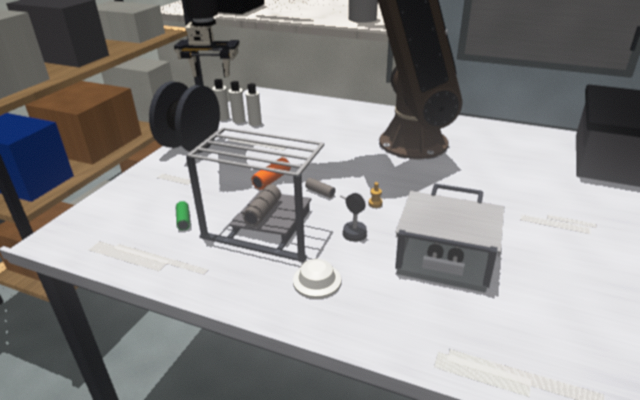

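View pics/top0.png

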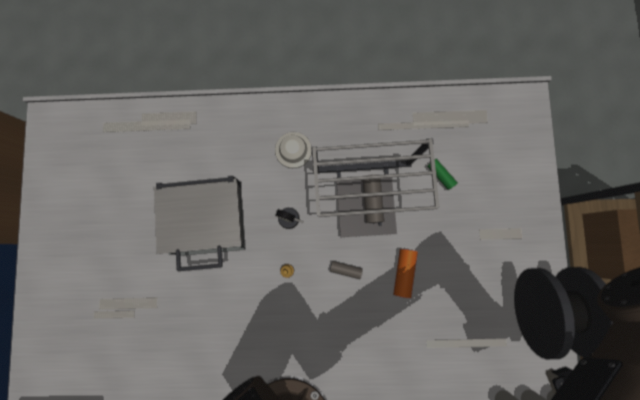

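Candidates for the tube in the top view: grey ribbed tube on the board under the shelf (373,200), short grey one on the bench (345,269), orange (405,273) and green (443,173). The task rules out green and orange, and the larger grey one on the board is meant. I'll take measurements and a close crop.

```bash
cat > h.py <<'E'
import numpy as np, cv2
from station import *
from scipy.spatial.transform import Rotation as R
def cloud(n,d,T=None):
    p=camera_params(n);K=p["camera_matrix"]
    v,u=np.mgrid[0:400,0:640]
    X=np.stack([(u-K[0,2])/K[0,0]*d,-(v-K[1,2])/K[1,1]*d,-d],-1)
    if T is None: T=np.linalg.inv(p["extrinsics"])
    return X@T[:3,:3].T+T[:3,3]
def wristT(s):
    T=np.eye(4);T[:3,:3]=R.from_euler('xyz',s["ee_rot"]).as_matrix();T[:3,3]=s["eef_pos"]
    return T@camera_params("wrist")["hand_eye"]
def proj(n,P,T=None):
    p=camera_params(n);K=p["camera_matrix"]
    E=p["extrinsics"] if T is None else np.linalg.inv(T)
    c=np.atleast_2d(P)@E[:3,:3].T+E[:3,3]
    return np.stack([K[0,2]+K[0,0]*c[:,0]/-c[:,2],K[1,2]-K[1,1]*c[:,1]/-c[:,2]],-1)
E
python3 - <<'E'
from h import *
im=cv2.imread("pics/scene0.png");im2=cv2.imread("pics/top0.png")
a=cv2.resize(im[120:260,180:340],None,fx=3.2,fy=3.2,interpolation=cv2.INTER_CUBIC)
cv2.imwrite("pics/c1.png",a)
b=cv2.resize(im2[120:300,140:460],None,fx=2.5,fy=2.5,interpolation=cv2.INTER_CUBIC);cv2.imwrite("pics/c2.png",b)
for n,pts in {"top":[(200,215),(158,252),(240,248),(157,186),(238,180),(178,262),(200,266),(223,260),(293,148),(288,217),(287,270),(345,269),(374,190),(374,210),(405,273),(443,173),(560,310),(366,220),(320,212),(435,208),(343,232),(394,232)],"scene":[(263,205),(253,217),(270,195),(355,235),(375,195),(316,275),(185,115),(215,60),(450,190),(320,187)]}.items():
    d=np.load(f"pics/{n}0.npy");C=cloud(n,d)
    for u,v in pts: print(n,u,v,np.round(C[v,u],3),round(float(d[v,u]),3))
s=get_state();print(proj("scene",s["eef_pos"]),proj("top",s["eef_pos"]))
E
```

```text
top 200 215 [0.568 0.21  0.116] 0.969
top 158 252 [0.474 0.321 0.115] 0.963
top 240 248 [0.479 0.127 0.019] 1.053
top 157 186 [0.649 0.326 0.118] 0.98
top 238 180 [0.67  0.123 0.055] 1.039
top 178 262 [0.447 0.267 0.118] 0.955
top 200 266 [0.435 0.209 0.116] 0.954
top 223 260 [ 0.445  0.182 -0.004] 1.073
top 293 148 [ 0.76  -0.034  0.047] 1.054
top 288 217 [ 0.556 -0.023  0.12 ] 0.958
top 287 270 [ 0.415 -0.011  0.056] 1.005
top 345 269 [ 0.413 -0.171  0.035] 1.022
top 374 190 [ 0.625 -0.255  0.082] 0.998
top 374 210 [ 0.556 -0.23   0.24 ] 0.834
top 405 273 [ 0.399 -0.333  0.051] 1.001
top 443 173 [ 0.674 -0.458  0.039] 1.041
top 560 310 [ 0.32  -0.642  0.207] 0.828
top 366 220 [ 0.546 -0.232  0.062] 1.009
top 320 212 [ 0.577 -0.106  0.002] 1.075
top 435 208 [ 0.557 -0.368  0.24 ] 0.83
top 343 232 [ 0.515 -0.169  0.042] 1.027
top 394 232 [ 0.512 -0.313  0.031] 1.034
scene 263 205 [ 0.628 -0.235  0.077] 1.258
scene 253 217 [ 0.665 -0.245  0.061] 1.242
scene 270 195 [ 0.579 -0.241  0.076] 1.298
scene 355 235 [ 0.589 -0.001  0.019] 1.244
scene 375 195 [ 0.428 -0.001  0.042] 1.353
scene 316 275 [ 0.789 -0.021  0.045] 1.083
scene 185 115 [ 0.37  -0.641  0.155] 1.546
scene 215 60 [-0.656 -1.226 -0.036] 2.63
scene 450 190 [0.435 0.195 0.106] 1.249
scene 320 187 [ 0.422 -0.166  0.028] 1.42
[[211.47081644  81.3978481 ]] [[565.4706343  361.90362469]]
```

View pics/c1.png

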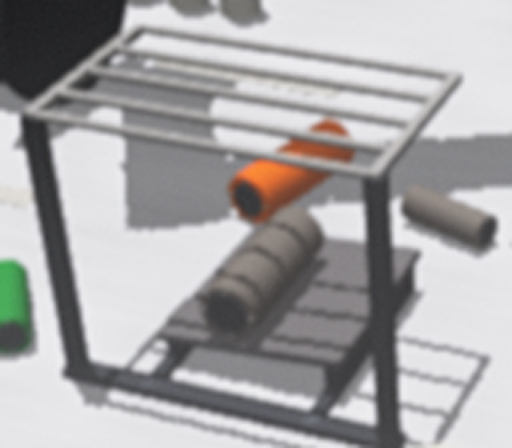

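View pics/c2.png

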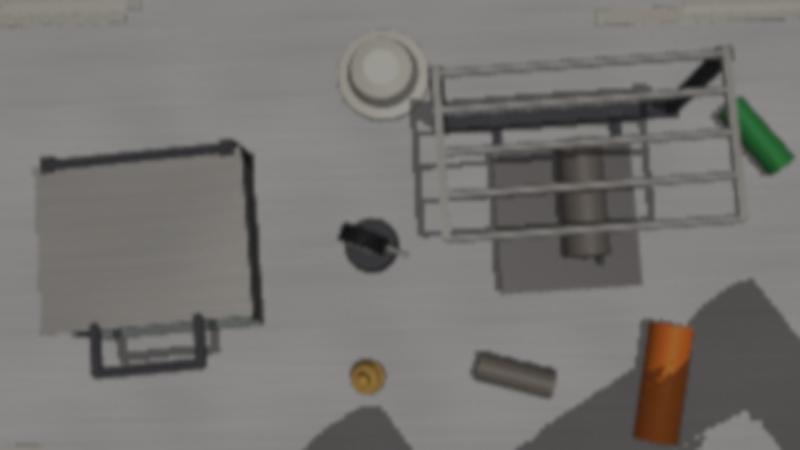

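The crops confirm it: grey tube on the board (scene (263,205), top (373,200)), and the small grey tube lies on the bench. Now fitting poses.

```bash
python3 - <<'E'
from h import *
cl=[cloud(n,np.load(f"pics/{n}0.npy")) for n in("top","scene")]
def fit(C,lo,hi,name):
    m=np.all((C>lo)&(C<hi),-1);P=C[m]
    if len(P)<10: print(name,len(P));return P
    r=cv2.minAreaRect(P[:,:2].astype(np.float32))
    print(name,len(P),"mean",P.mean(0).round(4),"rect c",np.round(r[0],4),"size",np.round(r[1],4),"ang",round(r[2],2),"zmed",np.median(P[:,2]).round(4));return P
for i,C in enumerate(cl):
    print("cam",i)
    P=fit(C,[.45,.05,.1],[.75,.36,.135],"hood")
    A=np.c_[P[:,:2],np.ones(len(P))];print("plane",np.linalg.lstsq(A,P[:,2],rcond=None)[0].round(4))
    fit(C,[.40,.05,.1],[.455,.36,.14],"handle")
    P=fit(C,[.5,-.33,.05],[.75,-.15,.1],"tube")
    A=np.c_[P[:,0],np.ones(len(P))];print("axis dir",np.linalg.lstsq(A,P[:,1],rcond=None)[0].round(4))
    fit(C,[.45,-.36,.02],[.72,-.12,.048],"board")
    fit(C,[.45,-.45,.22],[.80,-.05,.26],"shelf")
    fit(C,[.5,-.09,.02],[.64,.05,.14],"dial")
    fit(C,[.68,-.12,.02],[.85,.05,.06],"cover")
    fit(C,[.37,-.05,.01],[.46,.04,.08],"probe")
    fit(C,[.37,-.23,.01],[.46,-.1,.08],"decoy")
    fit(C,[.3,-.42,.01],[.49,-.26,.08],"orange")
    fit(C,[.2,-.8,.03],[.6,-.5,.3],"reel")
E
```

```text
cam 0
hood 6000 mean [0.5687 0.2193 0.1141] rect c [0.5578 0.2204] size [0.2201 0.2256] ang 3.51 zmed 0.1141
plane [ 0.0037 -0.      0.112 ]
handle 276 mean [0.437  0.2134 0.117 ] rect c [0.4402 0.2125] size [0.122  0.0292] ang 89.84 zmed 0.1172
tube 685 mean [ 0.6006 -0.2512  0.0793] rect c [ 0.6045 -0.2535] size [0.1305 0.0493] ang 1.68 zmed 0.0811
axis dir [ 0.0275 -0.2678]
board 2154 mean [ 0.5735 -0.2324  0.0369] rect c [ 0.5569 -0.2537] size [0.2201 0.1913] ang 2.49 zmed 0.0374
shelf 2560 mean [ 0.6339 -0.2385  0.2393] rect c [ 0.6334 -0.2354] size [0.1663 0.2846] ang 1.87 zmed 0.2395
dial 355 mean [ 0.5603 -0.017   0.0693] rect c [ 0.558  -0.0169] size [0.071  0.0581] ang 34.35 zmed 0.0958
cover 606 mean [ 0.7602 -0.033   0.0424] rect c [ 0.7405 -0.041 ] size [0.1275 0.0834] ang 22.79 zmed 0.0445
probe 153 mean [ 0.4139 -0.0086  0.0401] rect c [ 0.4135 -0.0076] size [0.0363 0.0342] ang 42.55 zmed 0.0466
decoy 384 mean [ 0.4119 -0.1734  0.0315] rect c [ 0.4114 -0.1734] size [0.0882 0.0333] ang 74.11 zmed 0.0326
orange 890 mean [ 0.3999 -0.3343  0.0456] rect c [ 0.3991 -0.3381] 
[... 705 characters left out ...]
 -0.2355] size [0.1709 0.2866] ang 2.1 zmed 0.2364
dial 604 mean [ 0.5677 -0.0105  0.0697] rect c [ 0.565  -0.0185] size [0.0579 0.0718] ang 10.09 zmed 0.084
cover 941 mean [ 0.7697 -0.0323  0.039 ] rect c [ 0.756  -0.0539] size [0.1342 0.0772] ang 64.53 zmed 0.0412
probe 217 mean [ 0.4178 -0.0026  0.0347] rect c [ 0.4128 -0.0027] size [0.0362 0.0396] ang 46.84 zmed 0.0374
decoy 324 mean [ 0.4185 -0.1685  0.0252] rect c [ 0.4126 -0.1732] size [0.0942 0.0349] ang 77.38 zmed 0.0267
orange 501 mean [ 0.421  -0.3302  0.0347] rect c [ 0.3996 -0.3318] size [0.0504 0.1332] ang 75.2 zmed 0.0364
reel 4054 mean [ 0.3213 -0.6813  0.1407] rect c [ 0.3068 -0.6553] size [0.2155 0.2141] ang 89.8 zmed 0.142
```

{"name": "play_rows", "arguments": {
  "targets": [
    [0, 0, 0, 0, 0, 0.05, 1],
    [0, 0, 0, 0, 0.02, 0.05, 1],
    [0, 0, -0.05, 0.03, 0.05, 0.02, 1],
    [0, 0, -0.05, 0.03, 0.05, 0.02, 1],
    [0, 0, -0.05, 0.03, 0.05, 0, 1],
    [0, 0, -0.05, 0.03, 0.05, 0, 1],
    [0, 0, -0.05, 0.03, 0.05, 0, 1],
    [0, 0, 0, 0.03, 0.05, 0, 1],
    [0, 0, 0, 0.03, 0.05, 0, 0.5],
    [0, 0, 0, 0, 0.05, 0, 0],
    [0, 0, 0, 0, 0.05, 0, 0],
    [0, 0, 0, 0, 0.05, 0, 0]
  ],
  "grip_force": 40
}}

```text
t: 1.6
eef_pos: [0.4199, -0.1052, 0.3452]
ee_rot: [3.13, -0.003, -3.093]
force: [0.2, 1.1, -0.5]
width: 0.0531
```

{"name": "play_rows", "arguments": {
  "targets": [
    [0, 0, 0, 0, 0.05, 0, 0],
    [0, 0, 0, 0, 0.05, 0, 0],
    [0, 0, 0, 0, 0.05, 0, 0],
    [0, 0, 0, 0, 0.05, 0, 0],
    [0, 0, 0, 0, 0.05, 0, 0],
    [0, 0, 0, 0, 0.04, 0, 0],
    [0, 0, 0, 0, 0, 0, 0]
  ]
}}

```text
t: 2.48
eef_pos: [0.4159, 0.1968, 0.344]
ee_rot: [3.129, -0.004, -3.088]
force: [0.2, -0.9, 0.2]
width: 0.0004
```

```bash
python3 - <<'E'
from h import *
s=get_state();print(s["t"],s["q"].round(3),s["eef_pos"].round(4),s["ee_rot"].round(3),s["width"])
im,d=grab_frame("wrist");cv2.imwrite("pics/w1.png",im);np.save("pics/w1.npy",d)
C=cloud("wrist",d,wristT(s));
for i in range(40,400,40): print(i,[np.round(C[i,j],3).tolist() for j in range(80,640,120)])
E
```

```text
2.475 [ 0.861 -0.069 -0.194 -0.012 -1.44  -2.377] [0.4159 0.1968 0.344 ] [ 3.129 -0.004 -3.088] 0.0004147024838813614
40 [[0.247, -0.192, -0.001], [0.236, -0.002, -0.001], [0.225, 0.189, 0.0], [0.214, 0.382, 0.0], [0.203, 0.578, -0.001]]
80 [[0.306, -0.203, -0.001], [0.295, -0.007, -0.001], [0.284, 0.192, -0.0], [0.273, 0.393, -0.0], [0.262, 0.596, -0.002]]
120 [[0.37, -0.215, -0.001], [0.36, -0.011, -0.0], [0.349, 0.195, -0.002], [0.337, 0.403, 0.001], [0.326, 0.614, 0.0]]
160 [[0.44, -0.227, -0.001], [0.42, 0.004, 0.047], [0.417, 0.199, 0.001], [0.406, 0.416, -0.001], [0.395, 0.635, -0.0]]
200 [[0.505, -0.216, 0.03], [0.504, -0.02, -0.001], [0.487, 0.203, 0.019], [0.481, 0.429, -0.0], [0.47, 0.656, 0.001]]
240 [[0.382, 0.114, 0.429], [0.561, -0.005, 0.05], [0.408, 0.196, 0.365], [0.563, 0.443, -0.001], [0.374, 0.275, 0.43]]
280 [[0.389, 0.122, 0.441], [0.382, 0.161, 0.449], [0.385, 0.194, 0.442], [0.378, 0.226, 0.451], [0.382, 0.267, 0.443]]
320 [[0.408, 0.115, 0.437], [0.737, -0.02, 0.041], [0.761, 0.217, -0.001], [0.392, 0.228, 0.45], [0.4, 0.276, 0.438]]
360 [[0.394, 0.139, 0.465], [0.393, 0.166, 0.466], [0.392, 0.194, 0.465], [0.39, 0.222, 0.466], [0.388, 0.249, 0.467]]
```

View pics/w1.png

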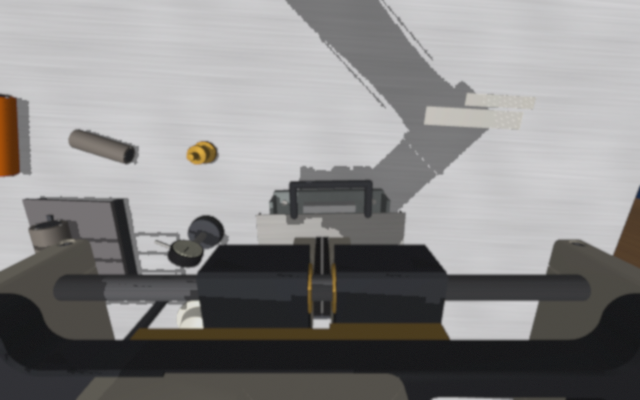

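The wrist view shows the handle bar at about (331,184) with the hood front edge behind it at row 213. The probe is at (201,152) and the dial at (190,245).

```bash
python3 - <<'E'
from h import *
s=get_state();d=np.load("pics/w1.npy");C=cloud("wrist",d,wristT(s))
def show(C,n):
    m=np.all((C>[.40,.13,.1])&(C<[.448,.30,.13]),-1);P=C[m]
    # bar: front-most points per y
    ys=np.arange(.16,.27,.01);
    print(n,len(P))
    for y in ys:
        q=P[abs(P[:,1]-y)<.005]
        if len(q): print(round(y,3),len(q),q[:,0].min().round(4),np.median(q[:,0]).round(4),q[:,0].max().round(4),q[:,2].max().round(4))
    print("yrange",P[:,1].min(),P[:,1].max())
show(C,"w")
for n in("top","scene"):
    C=cloud(n,np.load(f"pics/{n}0.npy"));show(C,n)
    m=np.all((C>[.49,.05,.1])&(C<[.75,.40,.135]),-1);P=C[m]
    for x in np.arange(.5,.67,.03):
        q=P[abs(P[:,0]-x)<.006];print("x",round(x,2),q[:,1].min().round(4),q[:,1].max().round(4))
    for y in np.arange(.13,.32,.03):
        q=P[abs(P[:,1]-y)<.006];print("y",round(y,2),q[:,0].max().round(4))
E
```

```text
w 782
0.16 82 0.4318 0.4394 0.4479 0.1189
0.17 56 0.4312 0.4359 0.4416 0.1188
0.18 54 0.4307 0.4357 0.4411 0.1186
0.19 57 0.4304 0.4346 0.4412 0.1187
0.2 57 0.4289 0.4339 0.4401 0.1185
0.21 61 0.4282 0.4333 0.4403 0.1187
0.22 63 0.4276 0.4326 0.4398 0.1189
0.23 62 0.4268 0.4319 0.4392 0.1187
0.24 56 0.4261 0.4309 0.4365 0.1192
0.25 55 0.4261 0.4298 0.4364 0.119
0.26 78 0.4252 0.432 0.4472 0.1188
0.27 91 0.425 0.4363 0.4473 0.1195
yrange 0.15354526599309976 0.2749297507997357
top 247
0.16 25 0.4314 0.4392 0.4469 0.1216
0.17 19 0.4315 0.4369 0.4421 0.1216
0.18 16 0.4318 0.4348 0.4398 0.1196
0.19 18 0.4295 0.4361 0.44 0.1211
0.2 19 0.4298 0.4352 0.4402 0.1222
0.21 17 0.4277 0.4329 0.4381 0.1206
0.22 18 0.4277 0.4331 0.4383 0.1198
0.23 19 0.428 0.4334 0.4384 0.1208
0.24 15 0.4257 0.4313 0.4362 0.1204
0.25 17 0.426 0.4312 0.4363 0.1194
0.26 28 0.4264 0.4341 0.4471 0.1219
0.27 25 0.4266 0.4392 0.4473 0.12
yrange 0.15149457978904657 0.2734751344162572
x 0.5 0.104 0.3286
x 0.53 0.1059 0.3296
x 0.56 0.1079 0.3327
x 0.59 0.1097 0.3322
x 0.62 0.1121 0.3353
x 0.65 0.1137 0.3378
y 0.13 0.6733
y 0.16 0.6693
y 0.19 0.6645
y 0.22 0.6626
y 0.25 0.6608
y 0.28 0.6588
y 0.31 0.6574
scene 235
0.16 15 0.4361 0.4445 0.4475 0.1194
0.17 19 0.4317 0.4387 0.4452 0.1191
0.18 20 0.431 0.4379 0.4413 0.1195
0.19 20 0.4313 0.4382 0.4431 0.1206
0.2 20 0.4317 0.437 0.4399 0.1181
0.21 19 0.4326 0.4365 0.4419 0.1185
0.22 21 0.4259 0.4355 0.4411 0.1199
0.23 21 0.4271 0.4355 0.441 0.1205
0.24 19 0.4287 0.4347 0.4372 0.1191
0.25 21 0.4272 0.4337 0.4373 0.12
0.26 21 0.4242 0.4333 0.4436 0.1182
0.27 17 0.4261 0.4374 0.4468 0.1196
yrange 0.15372337852588797 0.27401261811017286
x 0.5 0.105 0.3287
x 0.53 0.1079 0.3316
x 0.56 0.1098 0.3328
x 0.59 0.1114 0.3352
x 0.62 0.1127 0.3371
x 0.65 0.1164 0.3377
y 0.13 0.6751
y 0.16 0.6702
y 0.19 0.6674
y 0.22 0.6639
y 0.25 0.6643
y 0.28 0.6611
y 0.31 0.6615
```

{"name": "play_rows", "arguments": {
  "targets": [
    [0.006, -0.098, 0, -0.01, 0.003, -0.02, 0],
    [0.006, -0.098, 0, -0.01, 0.003, -0.02, 0],
    [0.006, -0.098, 0, -0.01, 0.003, -0.02, 0],
    [0.006, -0.098, 0, -0.01, 0.003, -0.02, 0],
    [0.006, -0.098, 0, 0, 0.002, -0.02, 0],
    [0.006, -0.098, 0, 0, 0, -0.02, 0],
    [0.006, -0.098, 0, 0, 0, -0.02, 0],
    [0.006, -0.098, 0, 0, 0, 0, 0]
  ]
}}

```text
t: 3.52
eef_pos: [0.4565, 0.1683, 0.2799]
ee_rot: [3.125, 0.634, -2.988]
force: [-0.3, -0.9, 0.2]
width: 0.0002
```

```bash
python3 - <<'E'
from h import *
s=get_state();print(s["t"],s["q"].round(3),s["eef_pos"].round(4),R.from_euler('xyz',s["ee_rot"]).as_matrix().round(3))
E
```

```text
3.525 [ 1.051 -0.404 -1.016  0.8   -0.684 -3.029] [0.4565 0.1683 0.2799] [[-0.796 -0.162  0.583]
 [-0.123  0.987  0.107]
 [-0.592  0.013 -0.805]]
```

45° tilt runs into the q3 and q6 limits this close to the base. I'll fit a kinematic model from the measured poses so reach can be checked, and grip the handle with the tool pointing down instead.

```bash
cat > kin.py <<'E'
import numpy as np, itertools
from scipy.spatial.transform import Rotation as R
from scipy.optimize import least_squares
data=[([-0.96888,0.359400,0.011055,-0.000381,-1.224093,-0.288115],[0.20818,-0.64154,0.20851],[3.139917,-0.000123,-2.827924]),
([0.861,-0.069,-0.194,-0.012,-1.44,-2.377],[0.4159,0.1968,0.344],[3.129,-0.004,-3.088]),
([1.051,-0.404,-1.016,0.8,-0.684,-3.029],[0.4565,0.1683,0.2799],[3.125,0.634,-2.988])]
rx=lambda a:R.from_rotvec([a,0,0]).as_matrix()
ry=lambda a:R.from_rotvec([0,a,0]).as_matrix()
rz=lambda a:R.from_rotvec([0,0,a]).as_matrix()
def fk(q,p,sg=(1,1)):
    h,a1,L2,a3,L4,off,L6,c6=p
    T=rz(q[0]);P=T@[a1,0,h]
    A=T@ry(q[1]);P=P+A@[0,0,L2]
    A=A@ry(-q[2]);P=P+A@[L4,off,a3]
    A=A@rx(sg[0]*q[3])@ry(-q[4])
    A=A@rx(sg[1]*q[5]);P=P+A@[L6,0,0]
    # tool: z along arm x
    B=A@np.array([[0,0,1],[0,1,0],[-1,0,0]])@rz(c6)
    return P,B
def res(p,sg):
    r=[]
    for q,x,e in data:
        P,B=fk(q,p,sg);r+=list((P-x)*1)
        r+=list(0.3*(R.from_matrix(B).inv()*R.from_euler('xyz',e)).as_rotvec())
    return np.array(r)
def fit():
    best=None
    for sg in itertools.product((1,-1),(1,-1)):
        for c in (0,1.57,-1.57,3.1):
            f=least_squares(res,[.3,.0,.4,.0,.4,-.19,.25,c],args=(sg,))
            if best is None or f.cost<best[0]: best=(f.cost,f.x,sg)
    return best
if __name__=="__main__":
    b=fit();print(b[0],b[1].round(4),b[2]);print(res(b[1],b[2]).round(4).reshape(-1,6))
E
python3 kin.py
```

```text
0.0015347192558799 [ 0.0554  0.3008  0.5241  0.0646  0.1494 -0.1859  0.3035 -1.5709] (-1, -1)
[[ 0.0051  0.003   0.0438  0.     -0.      0.    ]
 [-0.0022  0.005  -0.0237 -0.0001 -0.0002 -0.0001]
 [ 0.008  -0.0079 -0.02   -0.0003 -0.      0.    ]]
```

{"name": "play_rows", "arguments": {
  "targets": [
    [0, 0.1, 0, 0, 0.01, 0, 0],
    [0, 0.1, 0, 0, 0.01, 0, 0],
    [0, 0.1, 0, 0, 0.01, 0, 0.2]
  ]
}}

```text
t: 3.9
eef_pos: [0.4551, 0.1929, 0.2805]
ee_rot: [3.077, 0.333, -3.012]
force: [0.3, -0.7, -0.2]
width: 0.0057
```

```bash
cat > rec.py <<'E'
from h import *
s=get_state();print("([",", ".join("%.5f"%v for v in s["q"]),"],",s["eef_pos"].round(5).tolist(),",",s["ee_rot"].round(5).tolist(),"),")
open("rec.txt","a").write(repr((s["q"].tolist(),s["eef_pos"].tolist(),s["ee_rot"].tolist()))+"\n")
E
python3 rec.py
```

```text
([ 0.96425, -0.22577, -0.61530, 0.25124, -0.92057, -2.52040 ], [0.4551, 0.19289, 0.28053] , [3.07652, 0.33291, -3.0115] ),
```

{"name": "play_rows", "arguments": {
  "targets": [
    [0, 0.1, 0.05, -0.01, 0.005, 0, 0.3],
    [0, 0.1, 0.15, -0.01, 0, 0, 0.36],
    [0, 0.1, 0.17, 0, 0, 0, 0.36],
    [0, 0.02, 0.17, 0, 0, 0, 0.36],
    [0, 0, 0.17, 0, 0, 0, 0.36],
    [0, 0, 0.17, 0, 0, 0, 0.36]
  ]
}}

```text
t: 4.65
eef_pos: [0.4369, 0.1934, 0.282]
ee_rot: [2.984, 0.034, -2.149]
force: [-0.4, -0.3, -0.2]
width: 0.0317
```

```bash
python3 rec.py
```

```text
([ 0.68363, 0.03400, -0.17792, -0.16380, -1.37739, -1.22574 ], [0.43689, 0.19341, 0.28196] , [2.98371, 0.03414, -2.14865] ),
```

```bash
cat > kin2.py <<'E'
from kin import *
import ast
data=data+[ast.literal_eval(l) for l in open("rec.txt")]
def fk2(q,p):
    h,a1,o1,L2,o2,a3,L4,off,w1,w2,w3,L6,tx,ty,c6=p
    T=rz(q[0]);P=T@[a1,o1,h]
    A=T@ry(q[1]);P=P+A@[0,0,L2]
    A=A@ry(-q[2]);P=P+A@[L4,0,a3]
    A=A@rx(-q[3]);P=P+A@[0,w2,0]
    A=A@ry(-q[4])
    A=A@rx(-q[5]);P=P+A@[L6,tx,ty]
    B=A@np.array([[0,0,1],[0,1,0],[-1,0,0]])@rz(c6)
    return P,B
def res2(p):
    r=[]
    for q,x,e in data:
        P,B=fk2(q,p);r+=list(P-x)
        r+=list(0.3*(R.from_matrix(B).inv()*R.from_euler('xyz',e)).as_rotvec())
    return np.r_[r,1e-4*np.array(p)]
def fit2():
    best=None
    rng=np.random.default_rng(0)
    for k in range(30):
        f=least_squares(res2,np.r_[rng.uniform(-.3,.5,14),-1.57])
        if best is None or f.cost<best.cost: best=f
    return best
if __name__=="__main__":
    b=fit2();print(b.cost);print(dict(zip("h,a1,o1,L2,o2,a3,L4,off,w1,w2,w3,L6,tx,ty,c6".split(","),b.x.round(4))))
    print(res2(b.x)[:-15].round(4).reshape(-1,6))
    np.save("kinp.npy",b.x)
E
python3 kin2.py
python3 - <<'E'
from h import *
s=get_state()
T=R.from_euler('xyz',[np.pi,0,-1.505]);print((T*R.from_euler('xyz',s["ee_rot"]).inv()).as_rotvec().round(3),s["eef_pos"])
E
```

```text
1.0093652750954133e-07
{'h': np.float64(0.1987), 'a1': np.float64(-0.0012), 'o1': np.float64(0.0005), 'L2': np.float64(0.6014), 'o2': np.float64(0.0), 'a3': np.float64(0.0005), 'L4': np.float64(0.4646), 'off': np.float64(0.0), 'w1': np.float64(0.0), 'w2': np.float64(-0.1923), 'w3': np.float64(-0.0), 'L6': np.float64(0.3951), 'tx': np.float64(0.0), 'ty': np.float64(0.0001), 'c6': np.float64(-1.5709)}
[[ 0.      0.     -0.      0.     -0.      0.    ]
 [-0.      0.0001 -0.     -0.0001 -0.0002 -0.0001]
 [ 0.      0.     -0.     -0.0003 -0.      0.    ]
 [-0.     -0.0001  0.     -0.     -0.      0.    ]
 [ 0.     -0.0001  0.     -0.     -0.      0.    ]]
[-0.074 -0.147  0.64 ] [0.43689181 0.19341159 0.28196343]
```

```bash
cat > ik.py <<'E'
from kin2 import fk2,R,np
from scipy.optimize import least_squares
p=np.load("kinp.npy")
lo=np.array([-3.07,-1.43,-1.02,-3.03,-3.05,-3.03]);hi=np.array([3.07,2.12,1.25,1.67,0,3.03])
def tool(a,head,flip=0,roll=0):
    # tilt a, pointing ahead along heading; camera on near/lower side if flip=0
    M=R.from_euler('z',head)*R.from_euler('y',-a)*R.from_euler('xyz',[np.pi,0,-np.pi+flip*np.pi])
    return M.as_matrix()
def solve(P,M,seeds=None,n=12,rng=np.random.default_rng(1)):
    out=[]
    S=list(seeds or [])+[rng.uniform(lo,hi) for _ in range(n)]
    for s in S:
        f=least_squares(lambda q:np.r_[fk2(q,p)[0]-P,0.3*(R.from_matrix(fk2(q,p)[1]).inv()*R.from_matrix(M)).as_rotvec()],np.clip(s,lo+1e-3,hi-1e-3),bounds=(lo,hi))
        if f.cost<1e-7:
            if not any(np.abs(f.x-o).max()<.02 for o in out): out.append(f.x)
    return out
def margin(q): return np.minimum(q-lo,hi-q).min()
E
python3 - <<'E'
from ik import *
tube=np.array([.593,-.2515,.061]);seat=np.array([.556,.2215,.078])
for name,g,head in(("tube",tube,.035),("seat",seat,.066)):
  for fl in(0,1):
    for ad in(30,35,40,45,50):
        a=np.radians(ad);M=tool(a,head,fl);z=M[:,2]
        r=[]
        for back in(0,.12):
            T=g+.008*z-back*z+ (0 if name=="tube" else 0)
            sols=solve(T,M)
            r.append([(round(margin(q),2),q.round(2).tolist()) for q in sorted(sols,key=lambda q:-margin(q))[:2]])
        print(name,fl,ad,r)
E
```

```text
tube 0 30 [[(np.float64(0.3), [-0.19, 0.28, -0.5, -0.4, -0.3, -0.99])], [(np.float64(0.48), [-0.21, 0.05, -0.54, -0.26, -0.48, -1.13])]]
tube 0 35 [[(np.float64(0.29), [-0.26, 0.28, -0.47, -0.64, -0.29, -0.71])], [(np.float64(0.42), [-0.26, 0.03, -0.56, -0.42, -0.42, -0.94])]]
tube 0 40 [[(np.float64(0.33), [-0.38, 0.28, -0.43, -0.92, -0.33, -0.35])], [(np.float64(0.42), [-0.36, 0.03, -0.55, -0.66, -0.42, -0.65])]]
tube 0 45 [[(np.float64(0.41), [-0.52, 0.29, -0.42, -1.21, -0.41, 0.02])], [(np.float64(0.48), [-0.52, 0.04, -0.52, -0.94, -0.48, -0.28])]]
tube 0 50 [[(np.float64(0.52), [-0.67, 0.33, -0.44, -1.45, -0.52, 0.36])], [(np.float64(0.49), [-0.7, 0.08, -0.53, -1.19, -0.59, 0.08])]]
tube 1 30 [[(np.float64(0.3), [-0.19, 0.28, -0.5, -0.4, -0.3, 2.15])], [(np.float64(0.48), [-0.21, 0.05, -0.54, -0.26, -0.48, 2.01])]]
tube 1 35 [[(np.float64(0.29), [-0.26, 0.28, -0.47, -0.64, -0.29, 2.43])], [(np.float64(0.42), [-0.26, 0.03, -0.56, -0.42, -0.42, 2.2])]]
tube 1 40 [[(np.float64(0.24), [-0.38, 0.28, -0.43, -0.92, -0.33, 2.79])], [(np.float64(0.42), [-0.36, 0.03, -0.54, -0.66, -0.42, 2.49])]]
tube 1 45 [[], [(np.float64(0.17), [-0.52, 0.05, -0.52, -0.94, -0.48, 2.86])]]
tube 1 50 [[(np.float64(0.25), [-0.67, 0.33, -0.44, -1.45, -0.52, -2.78])], []]
seat 0 30 [[], []]
seat 0 35 [[], []]
seat 0 40 [[], []]
seat 0 45 [[], []]
seat 0 50 [[], []]
seat 1 30 [[], []]
seat 1 35 [[], []]
seat 1 40 [[], []]
seat 1 45 [[], []]
seat 1 50 [[], []]
```

```bash
python3 - <<'E'
from ik import *
seat=np.array([.568,.2215,.078])
def best(P,M):
    b=None
    rng=np.random.default_rng(2)
    for s in [np.clip([x,.1,-.5,w,-.5,v],lo+1e-3,hi-1e-3) for x in(.2,.8) for w in(-1,.5) for v in(-2,.5)]:
        f=least_squares(lambda q:np.r_[fk2(q,p)[0]-P,0.3*(R.from_matrix(fk2(q,p)[1]).inv()*R.from_matrix(M)).as_rotvec()],s,bounds=(lo,hi))
        if b is None or f.cost<b.cost:b=f
        if b.cost<1e-8:break
    return b
for fl in(0,1):
  for phi in(-30,-20,-10,0,10,20,30):
    line=[]
    for ad in(0,10,20,25,30,35,40):
        M=R.from_rotvec(np.radians(phi)*np.array([np.cos(.066),np.sin(.066),0])).as_matrix()@tool(np.radians(ad),.066,fl)
        ok=[]
        for dz in(0,.1):
            b=best(seat-np.array([.012,.001,0])+.008*M[:,2]+[0,0,dz],M)
            ok.append(f"{margin(b.x):.2f}" if b.cost<1e-7 else f"x{np.sqrt(2*b.cost)*1000:.0f}")
        line.append(f"{ad}:"+"/".join(ok))
    print(fl,phi,line)
E
```

```text
0 -30 ['0:0.38/0.45', '10:0.19/0.31', '20:x10/0.12', '25:x31/0.00', '30:x52/x19', '35:x72/x38', '40:x93/x57']
0 -20 ['0:0.49/0.55', '10:0.27/0.39', '20:x8/0.16', '25:x29/0.02', '30:x51/x18', '35:x73/x39', '40:x78/x59']
0 -10 ['0:0.63/0.67', '10:0.39/0.50', '20:x4/0.23', '25:x27/0.05', '30:x45/x16', '35:x39/x38', '40:x40/x39']
0 0 ['0:0.68/0.80', '10:0.46/0.60', '20:0.01/0.35', '25:x4/0.13', '30:x21/x2', '35:x2/x35', '40:x5/x21']
0 10 ['0:0.72/0.83', '10:0.52/0.63', '20:0.17/0.39', '25:x20/0.22', '30:x42/0.00', '35:x41/x22', '40:x23/x42']
0 20 ['0:0.77/0.86', '10:0.61/0.69', '20:0.31/0.49', '25:0.01/0.33', '30:x16/x3', '35:x23/x27', '40:x15/x48']
0 30 ['0:0.82/0.90', '10:0.69/0.76', '20:0.50/0.61', '25:0.39/0.47', '30:0.30/0.29', '35:0.25/x3', '40:0.29/x13']
1 -30 ['0:0.69/0.80', '10:0.49/0.60', '20:0.27/0.40', '25:0.17/0.30', '30:0.08/0.20', '35:0.01/0.11', '40:x17/0.02']
1 -20 ['0:0.67/0.79', '10:0.45/0.59', '20:0.22/0.37', '25:0.11/0.26', '30:0.02/0.16', '35:x13/0.06', '40:x31/x5']
1 -10 ['0:0.67/0.79', '10:0.44/0.58', '20:0.17/0.35', '25:0.04/0.23', '30:x9/0.11', '35:x28/0.01', '40:x40/x17']
1 0 ['0:0.68/0.80', '10:0.46/0.60', '20:0.12/0.35', '25:x4/0.21', '30:x21/0.06', '35:x2/x10', '40:x5/x21']
1 10 ['0:0.72/0.83', '10:0.52/0.63', '20:0.17/0.39', '25:x20/0.22', '30:x42/0.00', '35:x41/x22', '40:x23/x42']
1 20 ['0:0.77/0.86', '10:0.61/0.69', '20:0.31/0.49', '25:0.01/0.33', '30:x16/x3', '35:x23/x27', '40:x15/x48']
1 30 ['0:0.82/0.90', '10:0.69/0.76', '20:0.50/0.61', '25:0.39/0.47', '30:0.30/0.29', '35:0.25/x3', '40:0.29/x13']
```

```bash
python3 - <<'E'
from h import *
s=get_state()
im,d=grab_frame("scene");np.save("pics/s2.npy",d)
T=np.eye(4);T[:3,:3]=R.from_euler('xyz',s["ee_rot"]).as_matrix();T[:3,3]=s["eef_pos"]
print(proj("scene",s["eef_pos"]), proj("scene",wristT(s)[:3,3]))
cv2.imwrite("pics/s2c.png",cv2.resize(im[0:260,300:560],None,fx=2.3,fy=2.3,interpolation=cv2.INTER_CUBIC))
im,d=grab_frame("top");np.save("pics/t2.npy",d)
print(proj("top",s["eef_pos"]), proj("top",wristT(s)[:3,3]))
cv2.imwrite("pics/t2c.png",cv2.resize(im[150:400,100:360],None,fx=2.3,fy=2.3,interpolation=cv2.INTER_CUBIC))
E
```

```text
[[458.65444419 125.70759423]] [[431.17030632  45.33656066]]
[[181.44454724 269.33562224]] [[193.64434477 288.68206568]]
```

View pics/s2c.png

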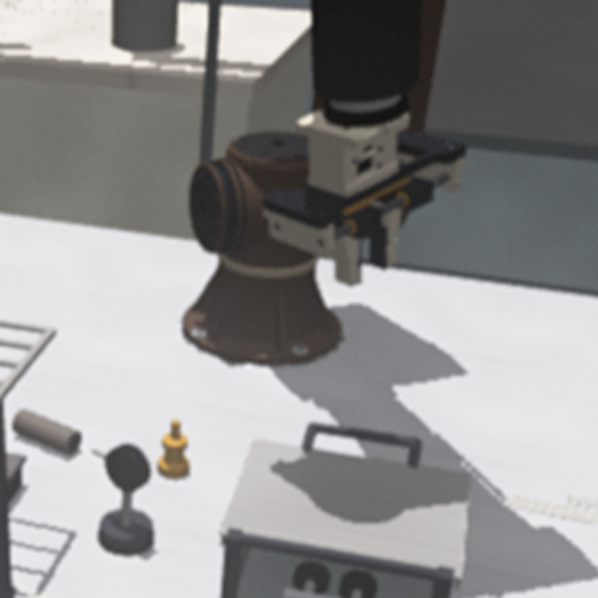

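View pics/t2c.png

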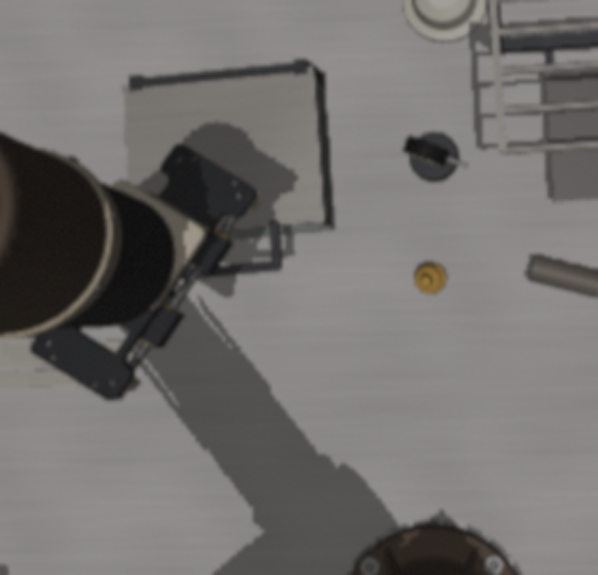

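```bash
python3 - <<'E'
from ik import *
seat=np.array([.568,.2215,.077]);xh=np.array([np.cos(.066),np.sin(.066),0])
def best(P,M):
    b=None
    for s in [np.clip([x,.1,-.5,w,-.5,v],lo+1e-3,hi-1e-3) for x in(.2,.8) for w in(-1,.5) for v in(2,-2,.5)]:
        f=least_squares(lambda q:np.r_[fk2(q,p)[0]-P,0.3*(R.from_matrix(fk2(q,p)[1]).inv()*R.from_matrix(M)).as_rotvec()],s,bounds=(lo,hi))
        if b is None or f.cost<b.cost:b=f
        if b.cost<1e-9:break
    return b
for e in(.02,.03):
 for fl,phis in((1,(-25,-20,-15,-10,-5,0,5)),(0,(0,5,10,15,20))):
  for phi in phis:
    line=[]
    for ad in(22,24,26,28,30):
        M=R.from_rotvec(np.radians(phi)*xh).as_matrix()@tool(np.radians(ad),.066,fl)
        ok=[]
        for dz in(0,.1):
            b=best(seat-e*xh+[0,0,dz],M)
            ok.append(f"{margin(b.x):.2f}" if b.cost<1e-7 else f"x{np.sqrt(2*b.cost)*1000:.0f}")
        line.append(f"{ad}:"+"/".join(ok)+("" if dz==0 else str(b.x.round(1)) if ad==26 else ""))
    print(e,fl,phi,line)
E
```

```text
0.02 1 -25 ['22:0.20/0.34', '24:0.16/0.30', '26:0.12/0.26[ 1.   0.2 -0.8  0.8 -0.9  0.1]', '28:0.08/0.22', '30:0.04/0.18']
0.02 1 -20 ['22:0.17/0.33', '24:0.13/0.28', '26:0.08/0.24[ 1.   0.1 -0.8  0.8 -0.8  0.1]', '28:0.05/0.20', '30:0.01/0.16']
0.02 1 -15 ['22:0.14/0.31', '24:0.09/0.27', '26:0.05/0.22[ 1.   0.1 -0.8  0.8 -0.7  0.1]', '28:0.01/0.18', '30:x5/0.13']
0.02 1 -10 ['22:0.11/0.30', '24:0.06/0.25', '26:0.01/0.20[ 0.9  0.1 -0.8  0.8 -0.7  0.1]', '28:x5/0.15', '30:x13/0.11']
0.02 1 -5 ['22:0.07/0.29', '24:0.02/0.24', '26:x4/0.19[ 0.9  0.  -0.8  0.8 -0.6  0.1]', '28:x12/0.13', '30:x20/0.08']
0.02 1 0 ['22:0.04/0.29', '24:x3/0.23', '26:x11/0.17[ 0.8  0.  -0.8  0.7 -0.5  0.2]', '28:x20/0.11', '30:x23/0.06']
0.02 1 5 ['22:0.00/0.29', '24:x9/0.23', '26:x18/0.16[ 0.8 -0.  -0.9  0.7 -0.4  0.2]', '28:x27/0.10', '30:x33/0.03']
0.02 0 0 ['22:x1/0.27', '24:x3/0.17', '26:x11/0.07[ 0.9  0.  -0.8  0.7 -0.5 -3. ]', '28:x20/x3', '30:x23/x3']
0.02 0 5 ['22:0.00/0.29', '24:x9/0.23', '26:x18/0.13[ 0.8 -0.  -0.9  0.7 -0.4 -2.9]', '28:x27/x1', '30:x33/x2']
0.02 0 10 ['22:x4/0.31', '24:x14/0.24', '
[... 1002 characters left out ...]
0', '30:x22/0.04']
0.03 1 5 ['22:x2/0.27', '24:x11/0.21', '26:x20/0.15[ 0.8 -0.  -0.9  0.7 -0.4  0.2]', '28:x29/0.08', '30:x32/0.02']
0.03 0 0 ['22:0.00/0.25', '24:x6/0.15', '26:x15/0.05[ 0.9 -0.  -0.9  0.7 -0.5 -3. ]', '28:x23/x5', '30:x22/x3']
0.03 0 5 ['22:x2/0.27', '24:x11/0.21', '26:x20/0.10[ 0.8 -0.  -0.9  0.7 -0.4 -2.9]', '28:x29/x2', '30:x32/x1']
0.03 0 10 ['22:x5/0.29', '24:x15/0.22', '26:x24/0.15[ 0.8 -0.  -0.9  0.6 -0.3 -2.8]', '28:x34/0.02', '30:x43/x6']
0.03 0 15 ['22:x2/0.33', '24:x11/0.26', '26:x20/0.17[ 0.8 -0.1 -0.8  0.4 -0.3 -2.7]', '28:x29/0.07', '30:x37/x6']
0.03 0 20 ['22:0.21/0.39', '24:0.06/0.32', '26:x7/0.24[ 0.7 -0.1 -0.8  0.1 -0.3 -2.5]', '28:x14/0.13', '30:x19/x3']
```

{"name": "play_rows", "arguments": {
  "targets": [
    [-0.019, -0.037, 0.16, 0, 0.006, -0.02, 0.28],
    [-0.019, -0.037, 0.16, 0, 0.005, -0.02, 0.28],
    [-0.019, -0.037, 0.16, -0.002, 0.005, -0.02, 0.28],
    [-0.019, -0.037, 0.16, -0.002, 0.005, -0.02, 0.28],
    [0, 0, 0, 0, 0, 0, 0.28]
  ]
}}

```text
t: 5.38
eef_pos: [0.4329, 0.2118, 0.2004]
ee_rot: [-3.133, 0.001, -1.514]
force: [0.1, -0.4, -0.7]
width: 0.0247
```

```bash
python3 rec.py; python3 - <<'E'
from h import *
s=get_state()
T=R.from_euler('xyz',[np.pi,0,-1.505]);print((T*R.from_euler('xyz',s["ee_rot"]).inv()).as_rotvec().round(3),s["eef_pos"],s["width"])
im,d=grab_frame("wrist");cv2.imwrite("pics/w3.png",im);C=cloud("wrist",d,wristT(s))
m=np.all((C>[.40,.15,.1])&(C<[.46,.28,.13]),-1);P=C[m]
for y in np.arange(.16,.27,.01):
    q=P[(abs(P[:,1]-y)<.005)]
    if len(q):print(round(y,3),len(q),q[:,0].min().round(4),q[:,0].max().round(4),q[:,2].max().round(4))
E
```

```text
([ 0.86920, 0.03744, -0.42174, 0.00610, -1.10517, -0.81558 ], [0.43288, 0.21178, 0.20042] , [-3.1332, 0.00094, -1.51446] ),
[-0.001  0.008  0.009] [0.43288415 0.21178425 0.20042268] 0.024684886577302122
0.16 368 0.432 0.4599 0.1188
0.17 165 0.4313 0.4597 0.1183
0.18 144 0.4307 0.4422 0.119
0.19 139 0.4301 0.4417 0.1183
0.2 135 0.4295 0.4413 0.1187
0.21 123 0.4289 0.4397 0.1183
0.22 117 0.4283 0.4392 0.1184
0.23 118 0.4276 0.4388 0.1182
0.24 115 0.427 0.4382 0.119
0.25 116 0.4264 0.4377 0.1193
0.26 157 0.4258 0.452 0.1186
0.27 207 0.4254 0.4516 0.1187
```

View pics/w3.png

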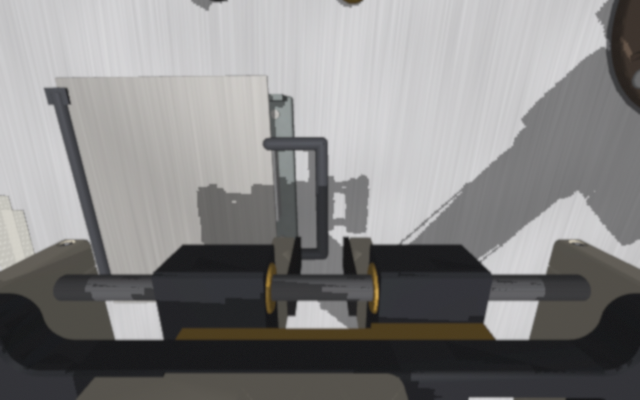

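The wrist view shows the bar at column ~321 (rows 145-255), between the two fingers at columns ~285 and ~355. Descend and clamp.

{"name": "play_rows", "arguments": {
  "targets": [
    [0, 0.008, 0.009, 0, 0.001, -0.03, 0.28],
    [0, 0, 0, 0, 0, -0.03, 0.28],
    [0, 0, 0, 0, 0, -0.02, 0.28],
    [0, 0, 0, 0, 0, -0.014, 0.28],
    [0, 0, 0, 0, 0, 0, 0.28]
  ]
}}

```text
t: 6.05
eef_pos: [0.4378, 0.2138, 0.1109]
ee_rot: [-3.134, 0.011, -1.532]
force: [0.6, -0.6, 0.4]
width: 0.0247
```

{"name": "play_rows", "arguments": {
  "targets": [
    [0, 0, 0, 0, 0, 0, 0],
    [0, 0, 0, 0, 0, 0, 0],
    [0, 0, 0, 0, 0, 0, 0]
  ],
  "grip_force": 15
}}

```text
t: 6.42
eef_pos: [0.4392, 0.2148, 0.1133]
ee_rot: [-3.131, 0.014, -1.534]
force: [0.0, -0.2, 0.6]
width: 0.0023
```

```bash
python3 - <<'E'
from h import *
s=get_state();print(s["t"],s["eef_pos"],s["width"],s["force"])
im,d=grab_frame("wrist");cv2.imwrite("pics/w4.png",im)
im,d=grab_frame("scene");cv2.imwrite("pics/s4.png",cv2.resize(im[120:260,380:540],None,fx=4,fy=4,interpolation=cv2.INTER_CUBIC))
E
```

```text
6.425 [0.43921411 0.21478799 0.11334896] 0.002349298851083214 [ 0.02872171 -0.16861469  0.64744657]
```

View pics/w4.png

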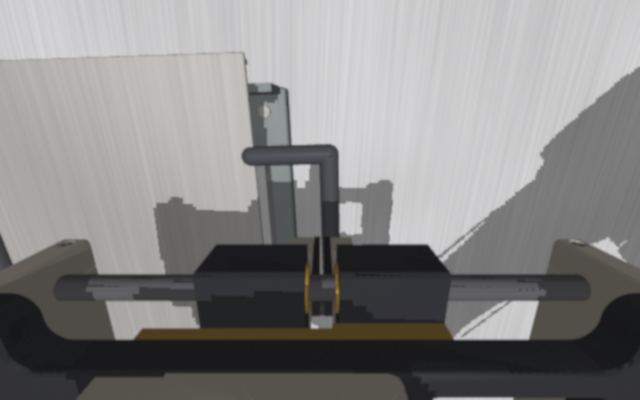

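View pics/s4.png

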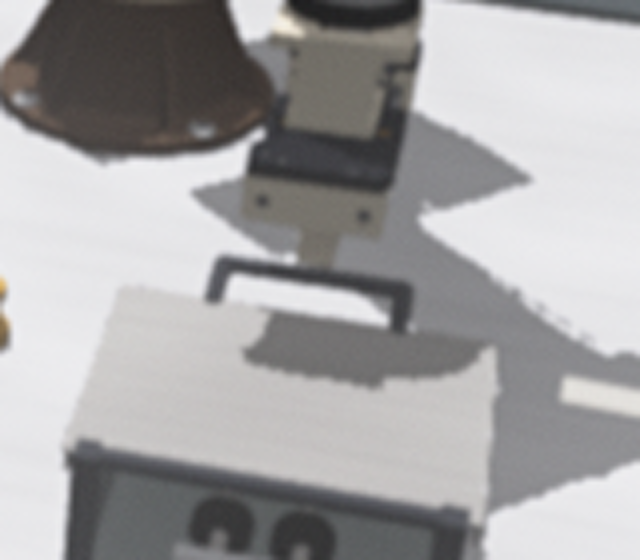

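```bash
python3 - <<'E'
from h import *
s=get_state()
im,d=grab_frame("wrist");C=cloud("wrist",d,wristT(s))
for v in (160,180,200,220,235,240,245,250,260,270): print(v,[(u,np.round(C[v,u],3).tolist()) for u in (312,322,330,336)])
cv2.imwrite("pics/w4c.png",cv2.resize(im[130:340,220:430],None,fx=3.5,fy=3.5,interpolation=cv2.INTER_CUBIC)[:600])
print(proj("wrist",s["eef_pos"],wristT(s)),proj("wrist",s["eef_pos"]+[0,0,-.011],wristT(s)),proj("wrist",[.434,.214,.112],wristT(s)))
E
```

```text
160 [(312, [0.447, 0.162, 0.118]), (322, [0.441, 0.162, 0.117]), (330, [0.437, 0.162, 0.116]), (336, [0.433, 0.162, 0.115])]
180 [(312, [0.451, 0.203, -0.0]), (322, [0.441, 0.174, 0.116]), (330, [0.436, 0.174, 0.117]), (336, [0.432, 0.174, 0.114])]
200 [(312, [0.45, 0.225, -0.0]), (322, [0.44, 0.187, 0.115]), (330, [0.435, 0.187, 0.117]), (336, [0.432, 0.187, 0.115])]
220 [(312, [0.45, 0.248, -0.001]), (322, [0.44, 0.201, 0.115]), (330, [0.435, 0.2, 0.117]), (336, [0.431, 0.2, 0.115])]
235 [(312, [0.449, 0.265, -0.0]), (322, [0.44, 0.212, 0.114]), (330, [0.434, 0.21, 0.117]), (336, [0.43, 0.211, 0.116])]
240 [(312, [0.445, 0.204, 0.138]), (322, [0.439, 0.215, 0.114]), (330, [0.435, 0.204, 0.138]), (336, [0.432, 0.203, 0.139])]
245 [(312, [0.445, 0.204, 0.145]), (322, [0.439, 0.219, 0.114]), (330, [0.435, 0.203, 0.144]), (336, [0.435, 0.175, 0.201])]
250 [(312, [0.445, 0.205, 0.149]), (322, [0.439, 0.223, 0.114]), (330, [0.435, 0.205, 0.148]), (336, [0.436, 0.175, 0.204])]
260 [(312, [0.444, 0.204, 0.161]), (322, [0.439, 0.231, 0.113]), (330, [0.435, 0.211, 0.147]), (336, [0.436, 0.174, 0.212])]
270 [(312, [0.443, 0.183, 0.203]), (322, [0.437, 0.308, -0.001]), (330, [0.436, 0.205, 0.168]), (336, [0.436, 0.175, 0.216])]
[[322.41888207 238.75561769]] [[322.53830281 231.89159129]] [[330.21280652 237.2810094 ]]
```

View pics/w4c.png

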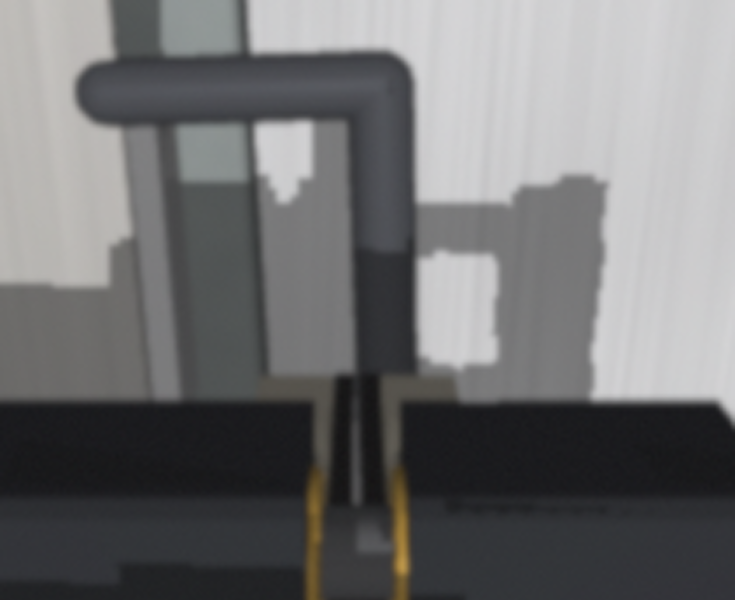

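The finger tips (bottom edge row ~238) sit at z≈0.136, about 23 mm behind the reported TCP. The text says 11 mm ahead. The scene picture agrees with this, and the jaws closed above the bar. I'll treat the gripper as offset by about -34 mm along tool z and go lower.

{"name": "play_rows", "arguments": {
  "targets": [
    [0, 0, 0, -0.003, 0, 0, 0.28],
    [0, 0, 0.03, -0.003, 0, 0, 0.28],
    [0, 0, 0, 0, 0, 0, 0.28]
  ]
}}

```text
t: 6.95
eef_pos: [0.4324, 0.2146, 0.113]
ee_rot: [-3.132, 0.014, -1.501]
force: [0.5, -0.4, 0.5]
width: 0.0224
```

{"name": "play_rows", "arguments": {
  "targets": [
    [0, 0, 0, 0, 0, -0.015, 0.28],
    [0, 0, 0, 0, 0, -0.015, 0.28]
  ]
}}

```text
t: 7.2
eef_pos: [0.4331, 0.2155, 0.0836]
ee_rot: [-3.129, 0.016, -1.501]
force: [-1.3, -0.4, -0.3]
width: 0.024
```

{"name": "play_rows", "arguments": {
  "targets": [
    [0, 0, 0, 0, 0, -0.01, 0.28],
    [0, 0, 0, 0, 0, 0, 0.28],
    [0, 0, 0, 0, 0, 0, 0],
    [0, 0, 0, 0, 0, 0, 0]
  ],
  "grip_force": 15
}}

```text
t: 7.7
eef_pos: [0.434, 0.2156, 0.0735]
ee_rot: [-3.128, 0.015, -1.5]
force: [1.0, -4.3, -2.5]
width: 0.0114
```

{"name": "play_rows", "arguments": {
  "targets": [
    [0, 0, 0, 0.001, 0, 0.0225, 0],
    [0, 0, 0, 0.0034, 0, 0.0222, 0],
    [0, 0, 0, 0.0055, 0, 0.0218, 0],
    [0, 0, 0, 0.0078, 0, 0.0211, 0]
  ]
}}

```text
t: 8.2
eef_pos: [0.4524, 0.2165, 0.1637]
ee_rot: [-3.127, 0.017, -1.5]
force: [7.6, 1.7, -6.7]
width: 0.0115
```

{"name": "play_rows", "arguments": {
  "targets": [
    [0, 0, 0, 0.0105, 0.0006, 0.02, 0],
    [0, 0, 0, 0.0118, 0.0008, 0.0191, 0],
    [0, 0, 0, 0.0136, 0.0009, 0.0179, 0],
    [0, 0, 0, 0.0153, 0.001, 0.0165, 0]
  ]
}}

```text
t: 8.7
eef_pos: [0.5046, 0.22, 0.2406]
ee_rot: [-3.125, 0.02, -1.5]
force: [7.6, -0.4, -9.8]
width: 0.0115
```

{"name": "play_rows", "arguments": {
  "targets": [
    [0, 0, 0, 0.02, 0.001, 0.013, 0],
    [0, 0, 0, 0.0186, 0.001, 0.0125, 0],
    [0, 0, 0, 0.0199, 0.001, 0.0106, 0]
  ]
}}

```text
t: 9.07
eef_pos: [0.5629, 0.2238, 0.2807]
ee_rot: [-3.125, 0.023, -1.499]
force: [3.3, 2.1, -6.8]
width: 0.0114
```

{"name": "play_rows", "arguments": {
  "targets": [
    [0, 0, 0, 0.0208, 0.001, 0.0086, 0],
    [0, 0, 0, 0.02, 0.001, 0.006, 0]
  ]
}}

```text
t: 9.32
eef_pos: [0.6048, 0.2265, 0.2966]
ee_rot: [-3.125, 0.025, -1.499]
force: [1.5, 1.9, -1.5]
width: 0.0112
```

{"name": "play_rows", "arguments": {
  "targets": [
    [0, 0, 0, 0.005, 0, 0.002, 0.4],
    [0, 0, 0, 0, 0, 0, 0.5],
    [0, 0, 0, 0, 0, 0.03, 0.5],
    [0, 0, 0, 0, 0, 0.04, 0.5],
    [0, 0, 0, 0, 0, 0.04, 0.5]
  ]
}}

```text
t: 9.95
eef_pos: [0.6067, 0.2252, 0.4079]
ee_rot: [-3.132, 0.022, -1.5]
force: [0.2, 1.0, -0.4]
width: 0.0435
```

```bash
python3 rec.py; python3 - <<'E'
from h import *
im,d=grab_frame("scene");cv2.imwrite("pics/s5.png",im);C=cloud("scene",d)
m=np.all((C>[.5,.05,.2])&(C<[.75,.4,.36]),-1)
im,d=grab_frame("top");cv2.imwrite("pics/t5.png",im)
E
```

```text
([ 0.64801, 0.24954, 0.30052, -0.01303, -1.60151, -0.57762 ], [0.60673, 0.22524, 0.40787] , [-3.13172, 0.02197, -1.49977] ),
```

View pics/s5.png

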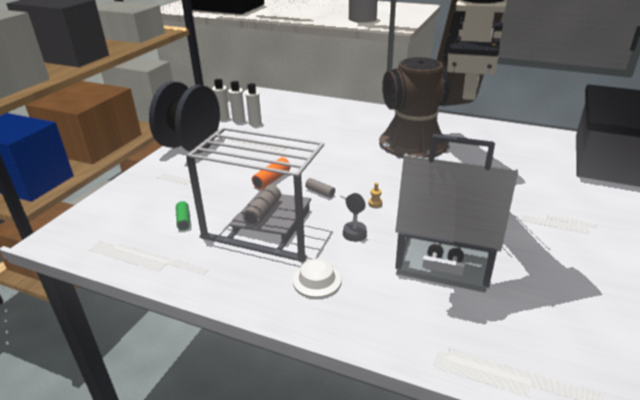

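Hood is up: handle at (462,145) in the scene view, with the gripper clear at (480,45). Now recompute the slanted pick and place with the corrected gripper length.

```bash
python3 kin2.py | head -1; python3 - <<'E'
from ik import *
import ik
p[11]-=.0345
seat=np.array([.568,.2215,.077]);xs=np.array([np.cos(.066),np.sin(.066),0])
tube=np.array([.605,-.2515,.059]);xr=np.array([np.cos(.035),np.sin(.035),0])
def best(P,M):
    b=None
    for s in [np.clip([x,.1,-.5,w,-.5,v],lo+1e-3,hi-1e-3) for x in(-.3,.8) for w in(-1,.5) for v in(2,-2,.5)]:
        f=least_squares(lambda q:np.r_[fk2(q,p)[0]-P,0.3*(R.from_matrix(fk2(q,p)[1]).inv()*R.from_matrix(M)).as_rotvec()],s,bounds=(lo,hi))
        if b is None or f.cost<b.cost:b=f
        if b.cost<1e-9:break
    return b
for e in(.015,.025):
 for fl,phis in((1,(-25,-15,-5,0)),(0,(0,10,20))):
  for phi in phis:
    line=[]
    for ad in(24,28,32,36):
        M=R.from_rotvec(np.radians(phi)*xs).as_matrix()@tool(np.radians(ad),.066,fl)
        ok=[]
        for dz in(0,.1):
            b=best(seat-e*xs+[0,0,dz],M)
            ok.append(f"{margin(b.x):.2f}" if b.cost<1e-7 else f"x{np.sqrt(2*b.cost)*1000:.0f}")
        line.append(f"{ad}:"+"/".join(ok))
    print(e,fl,phi,line)
for fl in(1,0):
  for ad in(24,28,32,36,40):
    M=tool(np.radians(ad),.035,fl);ok=[]
    for back in(0,.07,.15):
        b=best(tube-.02*xr-back*M[:,2],M)
        ok.append(f"{margin(b.x):.2f}"+str(b.x.round(2)) if b.cost<1e-7 else f"x{np.sqrt(2*b.cost)*1000:.0f}")
    print("tube",fl,ad,ok)
E
```

```text
1.29332157178127e-07
0.015 1 -25 ['24:0.13/0.26', '28:0.06/0.19', '32:0.01/0.11', '36:x12/0.05']
0.015 1 -15 ['24:0.07/0.23', '28:0.01/0.14', '32:x14/0.06', '36:x30/0.00']
0.015 1 -5 ['24:x1/0.20', '28:x18/0.10', '32:x19/0.01', '36:x21/x11']
0.015 1 0 ['24:x10/0.19', '28:x21/0.07', '32:x3/x2', '36:x1/x18']
0.015 0 0 ['24:x10/0.11', '28:x21/x2', '32:x3/x2', '36:x1/x18']
0.015 0 10 ['24:x24/0.21', '28:x43/0.00', '32:x44/x18', '36:x32/x34']
0.015 0 20 ['24:0.08/0.31', '28:x10/x1', '32:x17/x20', '36:x17/x37']
0.025 1 -25 ['24:0.11/0.25', '28:0.05/0.17', '32:x2/0.10', '36:x17/0.03']
0.025 1 -15 ['24:0.05/0.22', '28:x3/0.13', '32:x17/0.05', '36:x32/x3']
0.025 1 -5 ['24:x2/0.18', '28:x18/0.08', '32:x19/0.00', '36:x21/x16']
0.025 1 0 ['24:x11/0.17', '28:x20/0.05', '32:x2/x7', '36:x1/x22']
0.025 0 0 ['24:x11/0.08', '28:x20/x1', '32:x2/x7', '36:x1/x22']
0.025 0 10 ['24:x25/0.19', '28:x44/x2', '32:x44/x20', '36:x31/x36']
0.025 0 20 ['24:0.04/0.29', '28:x11/x3', '32:x18/x21', '36:x17/x38']
tube 1 24 ['0.32[-0.16  0.34 -0.51 -0.25 -0.32  1.98]', '0.44[-0.16  0.21 -0.52 -0.19 -0.44  1.92]', '0.52[
[... 652 characters left out ...]
-0.51 -0.25 -0.32 -1.16]', '0.44[-0.16  0.21 -0.52 -0.19 -0.44 -1.22]', '0.52[-0.18  0.07 -0.5  -0.15 -0.6  -1.25]']
tube 0 28 ['0.28[-0.18  0.33 -0.5  -0.38 -0.28 -1.01]', '0.37[-0.19  0.19 -0.54 -0.28 -0.37 -1.11]', '0.48[-0.2   0.04 -0.54 -0.22 -0.52 -1.17]']
tube 0 32 ['0.26[-0.23  0.33 -0.48 -0.56 -0.26 -0.81]', '0.33[-0.22  0.18 -0.54 -0.43 -0.33 -0.95]', '0.46[-0.23  0.02 -0.56 -0.32 -0.46 -1.05]']
tube 0 36 ['0.28[-0.3   0.33 -0.44 -0.77 -0.28 -0.54]', '0.33[-0.29  0.18 -0.52 -0.62 -0.33 -0.72]', '0.42[-0.29  0.02 -0.57 -0.47 -0.42 -0.87]']
tube 0 40 ['0.33[-0.4   0.33 -0.41 -1.01 -0.33 -0.25]', '0.36[-0.38  0.19 -0.49 -0.84 -0.36 -0.43]', '0.43[-0.38  0.02 -0.55 -0.67 -0.43 -0.63]']
```

{"name": "play_rows", "arguments": {
  "targets": [
    [0, 0, 0.1, -0.03, -0.03, 0, 1],
    [0, 0, 0.155, -0.03, -0.045, 0, 1],
    [0, 0, 0.155, -0.02, -0.045, 0, 1],
    [0, 0, 0.155, -0.02, -0.045, 0, 1],
    [0, 0, 0.155, -0.01, -0.045, 0, 1],
    [0, 0, 0.155, 0, -0.045, 0, 1],
    [0, 0, 0.155, 0, -0.045, 0, 1],
    [0, 0, 0.155, 0, -0.045, 0, 1],
    [0, 0, 0.155, 0, -0.045, 0, 1],
    [0, 0, 0.155, 0, -0.045, 0, 1],
    [0, 0, 0, 0, -0.045, 0, 1]
  ]
}}

```text
t: 11.42
eef_pos: [0.4821, -0.2646, 0.4102]
ee_rot: [-3.123, 0.022, 0.056]
force: [1.3, 0.5, -0.0]
width: 0.0877
```

```bash
cat > to.py <<'E'
import sys
from h import *
from ik import tool
def delta(a,head,fl,phi=0,P=None):
    s=get_state();x=np.array([np.cos(head),np.sin(head),0])
    M=R.from_rotvec(np.radians(phi)*x)*R.from_matrix(tool(np.radians(a),head,fl))
    r=(M*R.from_euler('xyz',s["ee_rot"]).inv()).as_rotvec()
    print("t",round(s["t"],2),"pos",s["eef_pos"].round(4),"rot to go",r.round(4),"shift",None if P is None else (np.array(P)-s["eef_pos"]).round(4),"w",s["width"].round(4),"F",s["force"].round(1),"q",s["q"].round(2))
if __name__=="__main__":
    v=[float(t) for t in sys.argv[1:]]
    delta(v[0],v[1],v[2],v[3],v[4:7])
E
python3 to.py 27 .035 1 0 .487 -.2557 .251
```

```text
Traceback (most recent call last):
  File "to.py", line 11, in <module>
    delta(v[0],v[1],v[2],v[3],v[4:7])
    ~~~~~^^^^^^^^^^^^^^^^^^^^^^^^^^^^
  File "to.py", line 8, in delta
    print("t",round(s["t"],2),"pos",s["eef_pos"].round(4),"rot to go",r.round(4),"shift",None if P is None else (np.array(P)-s["eef_pos"]).round(4),"w",s["width"].round(4),"F",s["force"].round(1),"q",s["q"].round(2))
                                                                                                                                                        ^^^^^^^^^^^^^^^^
AttributeError: 'float' object has no attribute 'round'
```

```bash
sed -i 's/s\["width"\].round(4)/round(s["width"],4)/' to.py
python3 to.py 27 .035 1 0 .487 -.2557 .251
python3 - <<'E'
from h import *
s=get_state()
im,d=grab_frame("wrist");cv2.imwrite("pics/w6.png",im);np.save("pics/w6.npy",d);C=cloud("wrist",d,wristT(s));np.save("pics/w6c.npy",C)
E
```

```text
t 11.43 pos [ 0.4821 -0.2646  0.4102] rot to go [ 0.0037 -0.4938 -0.0245] shift [ 0.0049  0.0089 -0.1592] w 0.0877 F [ 1.3  0.5 -0. ] q [-0.16  0.11  0.13 -0.01 -1.62  1.78]
```

View pics/w6.png

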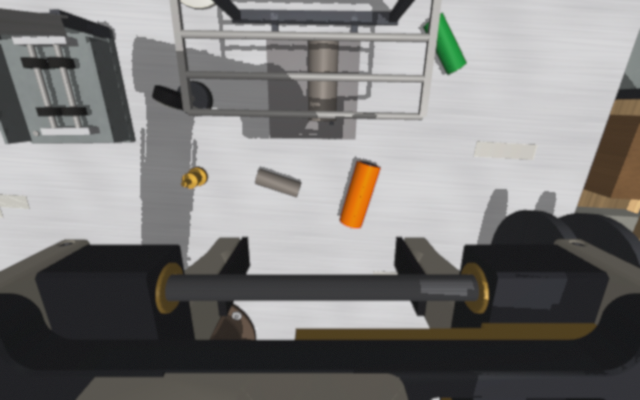

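The wrist view shows the rack: front shelf bar at rows ~115, tube at columns 308-338 below rows 40-110, board front edge at row 136, and the open stand at upper left with its four wheels.

```bash
python3 - <<'E'
import numpy as np,cv2
C=np.load("pics/w6c.npy")[:235]
def sel(lo,hi):
    return C[np.all((C>lo)&(C<hi),-1)]
P=sel([.5,-.45,.22],[.8,-.05,.26]);r=cv2.minAreaRect(P[:,:2].astype(np.float32));print("shelf",len(P),np.round(r,4) if 0 else r, P[:,2].min(),np.median(P[:,2]))
for y in np.arange(-.35,-.1,.05):
    q=P[abs(P[:,1]-y)<.006];print(" y",round(y,2),"xmin",q[:,0].min().round(4))
for x in(.58,.60,.63):
    q=P[abs(P[:,0]-x)<.004];print(" x",x,q[:,1].min().round(4),q[:,1].max().round(4))
P=sel([.48,-.32,.055],[.75,-.18,.1]);r=cv2.minAreaRect(P[:,:2].astype(np.float32));print("tube",len(P),r,P[:,0].min(),P[:,0].max(),np.percentile(P[:,2],95))
for x in np.arange(.545,.68,.015):
    q=P[abs(P[:,0]-x)<.007]
    if len(q)>8:
        top=q[q[:,2]>q[:,2].max()-.006];print(" x",round(x,3),len(q),"y",q[:,1].min().round(4),q[:,1].max().round(4),"ztop",q[:,2].max().round(4),"y at top",top[:,1].mean().round(4))
P=sel([.45,-.4,.02],[.75,-.1,.05])
for y in(-.30,-.27,-.2,-.18):
    q=P[abs(P[:,1]-y)<.006]
    if len(q):print("board y",y,"xmin",q[:,0].min().round(4),"z",np.median(q[:,2]).round(4))
for x in(.52,.54):
    q=P[abs(P[:,0]-x)<.006];print("board x",x,q[:,1].min().round(4),q[:,1].max().round(4))
# stand
P=sel([.4,.1,.05],[.75,.35,.062]);print("wheels",len(P));
im=np.zeros((300,350),np.uint8)
S=sel([.44,.08,.005],[.72,.36,.08])
for n,(lo,hi) in {"wheel":((.5,.13,.045),(.65,.30,.0625))}.items():
    Q=sel(lo,hi)
    for xx in np.arange(.5,.65,.01):
        q=Q[abs(Q[:,0]-xx)<.005]
        if len(q):print(round(xx,2),len(q),np.round(np.sort(q[:,1])[[0,len(q)//2,-1]],3),q[:,2].max().round(3))
E
```

```text
shelf 7848 ((0.6094692349433899, -0.23447710275650024), (0.11855312436819077, 0.2796214818954468), 2.757463216781616) 0.22913425883075977 0.2377659924335962
 y -0.35 xmin 0.5557
 y -0.3 xmin 0.554
 y -0.25 xmin 0.5523
 y -0.2 xmin 0.5495
 y -0.15 xmin 0.5477
 x 0.58 -0.3749 -0.0965
 x 0.6 -0.3739 -0.0956
 x 0.63 -0.3731 -0.0942
tube 1940 ((0.6010674834251404, -0.25214383006095886), (0.12336066365242004, 0.04843814671039581), 2.24910569190979) 0.539003326641726 0.6636279325430587 0.0836097159716333
 x 0.545 90 y -0.2774 -0.2304 ztop 0.0837 y at top -0.2537
 x 0.56 190 y -0.2778 -0.2295 ztop 0.0847 y at top -0.2524
 x 0.575 261 y -0.277 -0.2289 ztop 0.0846 y at top -0.2525
 x 0.59 263 y -0.2758 -0.2283 ztop 0.0856 y at top -0.2527
 x 0.605 100 y -0.2762 -0.2281 ztop 0.0853 y at top -0.2522
 x 0.62 259 y -0.2752 -0.227 ztop 0.0852 y at top -0.2512
 x 0.635 290 y -0.2742 -0.2264 ztop 0.0848 y at top -0.2508
 x 0.65 303 y -0.2745 -0.2257 ztop 0.0852 y at top -0.2495
 x 0.665 58 y -0.2738 -0.2257 ztop 0.0842 y at top -0.2524
board y -0.3 xmin 0.5072 z 0.0298
board y -0.27 xmin 0.5062 z 0.0324
board y -0.2 xmin 0.504 z 0.0369
board y -0.18 xmin 0.503 z 0.0383
board x 0.52 -0.3174 -0.1579
board x 0.54 -0.3165 -0.1581
wheels 1550
0.5 17 [0.173 0.195 0.242] 0.048
0.51 13 [0.194 0.24  0.243] 0.047
0.52 105 [0.181 0.232 0.255] 0.059
0.53 230 [0.179 0.226 0.256] 0.059
0.54 57 [0.181 0.196 0.243] 0.06
0.55 16 [0.195 0.199 0.246] 0.046
0.56 13 [0.195 0.2   0.247] 0.048
0.57 11 [0.197 0.199 0.245] 0.047
0.58 11 [0.13  0.201 0.245] 0.062
0.59 12 [0.196 0.245 0.248] 0.047
0.6 151 [0.186 0.234 0.26 ] 0.06
0.61 272 [0.184 0.231 0.259] 0.06
0.62 48 [0.186 0.196 0.251] 0.059
0.63 19 [0.201 0.25  0.269] 0.047
0.64 220 [0.183 0.237 0.273] 0.048
0.65 109 [0.183 0.22  0.273] 0.049
```

{"name": "play_rows", "arguments": {
  "targets": [
    [0, -0.1, -0.005, 0, 0.002, -0.03, 1],
    [0, -0.1, -0.005, 0, 0.002, -0.03, 1],
    [0, -0.1, -0.005, 0, 0.002, -0.03, 1],
    [0, -0.1, -0.005, 0, 0.002, -0.03, 1],
    [0.003, -0.1, -0.005, 0, 0, -0.03, 1],
    [0, 0, 0, 0, 0, 0, 1]
  ]
}}

```text
t: 12.22
eef_pos: [0.4752, -0.2591, 0.2514]
ee_rot: [-3.139, -0.488, 0.024]
force: [0.0, -0.0, 0.8]
width: 0.0877
```

```bash
python3 to.py 28 .035 1 0 .5193 -.2550 .1779
```

```text
t 12.22 pos [ 0.4752 -0.2591  0.2514] rot to go [-0.0026 -0.0011  0.01  ] shift [ 0.0441  0.0041 -0.0735] w 0.0877 F [ 0.  -0.   0.8] q [-0.24 -0.13 -0.49 -0.18 -0.75  1.94]
```

{"name": "play_rows", "arguments": {
  "targets": [
    [0, 0, 0.01, 0.022, 0.002, -0.037, 1],
    [0, 0, 0, 0.022, 0.002, -0.037, 1],
    [0, 0, 0, 0, 0, 0, 1]
  ]
}}

```text
t: 12.6
eef_pos: [0.521, -0.2549, 0.1799]
ee_rot: [-3.142, -0.492, 0.036]
force: [-0.0, -0.3, 0.8]
width: 0.0877
```

```bash
python3 to.py 28 .035 1 0 .5991 -.2522 .0278;python3 - <<'E'
from h import *
s=get_state()
im,d=grab_frame("wrist");cv2.imwrite("pics/w7.png",im);C=cloud("wrist",d,wristT(s))
im,d=grab_frame("scene");cv2.imwrite("pics/s7.png",cv2.resize(im[60:260,160:420],None,fx=2.9,fy=2.9,interpolation=cv2.INTER_CUBIC))
E
```

```text
t 12.6 pos [ 0.521  -0.2549  0.1799] rot to go [-0.0001  0.0028 -0.0015] shift [ 0.0781  0.0027 -0.1521] w 0.0877 F [-0.  -0.3  0.8] q [-0.21  0.01 -0.53 -0.21 -0.57  1.97]
```

View pics/w7.png

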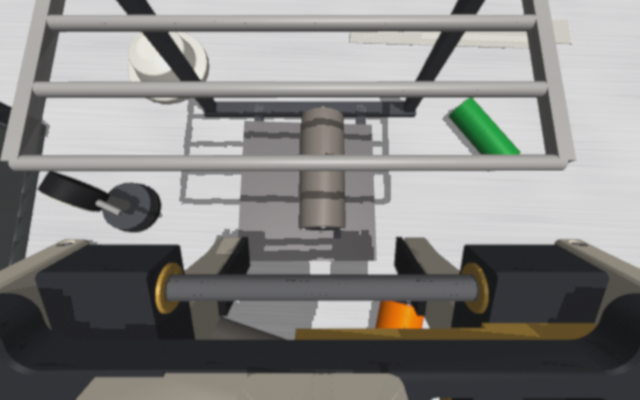

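View pics/s7.png

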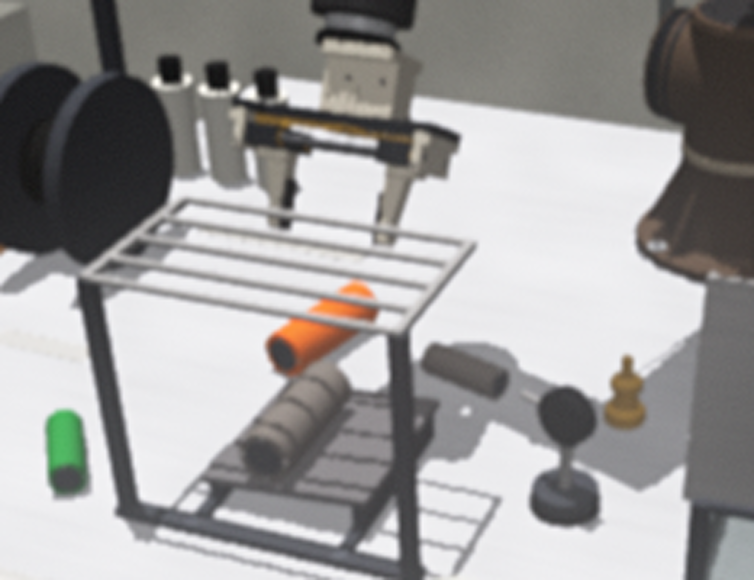

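The tube is at columns 300-343, centred between the open fingers (215-425), and the shelf's front bar at row 161 is above and ahead of the fingers. Going in.

{"name": "play_rows", "arguments": {
  "targets": [
    [0, 0, 0, 0.016, 0.0005, -0.03, 1],
    [0, 0, 0, 0.016, 0.0005, -0.03, 1],
    [0, 0, 0, 0.016, 0.0005, -0.03, 1]
  ]
}}

```text
t: 13.08
eef_pos: [0.5744, -0.2553, 0.1016]
ee_rot: [3.134, -0.51, 0.042]
force: [1.0, -0.6, -0.0]
width: 0.0875
```

```bash
python3 to.py 28 .035 1 0 .5991 -.2522 .0278;python3 - <<'E'
from h import *
im,d=grab_frame("scene");cv2.imwrite("pics/s8.png",cv2.resize(im[100:260,180:360],None,fx=3.5,fy=3.5,interpolation=cv2.INTER_CUBIC))
E
```

```text
t 13.07 pos [ 0.5744 -0.2553  0.1016] rot to go [ 0.0059  0.0217 -0.0031] shift [ 0.0247  0.0031 -0.0738] w 0.0875 F [ 1.  -0.6 -0. ] q [-0.19  0.18 -0.53 -0.29 -0.37  2.04]
```

View pics/s8.png

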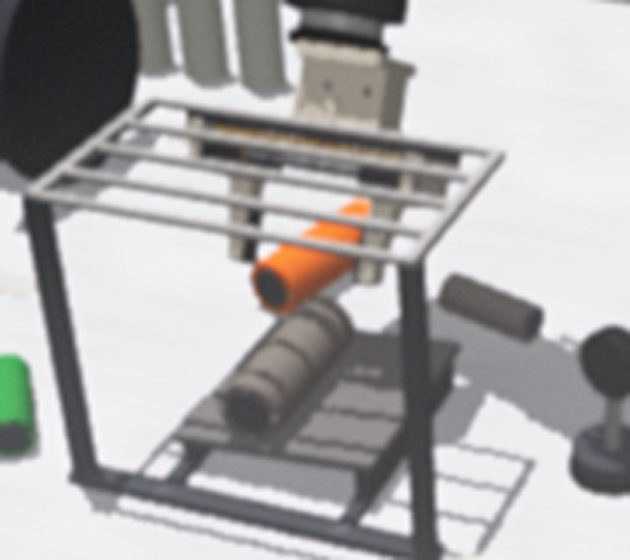

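{"name": "play_rows", "arguments": {
  "targets": [
    [0.004, 0.015, -0.003, -0.018, 0.003, 0, 1],
    [0, 0, 0, 0, 0, 0, 1]
  ]
}}

```text
t: 13.38
eef_pos: [0.5556, -0.2518, 0.0996]
ee_rot: [3.141, -0.491, 0.036]
force: [0.4, -0.1, 0.5]
width: 0.0875
```

```bash
python3 to.py 28 .035 1 0 .5991 -.2522 .0278
```

```text
t 13.38 pos [ 0.5556 -0.2518  0.0996] rot to go [ 0.0007  0.0026 -0.0002] shift [ 0.0435 -0.0004 -0.0718] w 0.0875 F [ 0.4 -0.1  0.5] q [-0.19  0.16 -0.56 -0.28 -0.39  2.03]
```

{"name": "play_rows", "arguments": {
  "targets": [
    [0, 0.001, 0, 0.007, 0, -0.015, 1],
    [0, 0.001, 0, 0.007, 0, -0.015, 1],
    [0, 0.001, 0, 0.007, 0, -0.015, 1],
    [0, 0, 0, 0, 0, 0, 1]
  ]
}}

```text
t: 13.88
eef_pos: [0.5791, -0.2523, 0.0545]
ee_rot: [3.139, -0.493, 0.036]
force: [-0.2, -0.2, 0.4]
width: 0.0878
```

```bash
python3 to.py 28 .035 1 0 .5991 -.2522 .0278
```

```text
t 13.88 pos [ 0.5791 -0.2523  0.0545] rot to go [ 0.0019  0.004  -0.0003] shift [ 0.02    0.0001 -0.0267] w 0.0878 F [-0.2 -0.2  0.4] q [-0.19  0.26 -0.53 -0.35 -0.31  2.1 ]
```

{"name": "play_rows", "arguments": {
  "targets": [
    [0.001, 0.002, 0, 0.008, 0, -0.014, 1],
    [0.001, 0.001, 0, 0.008, 0, -0.013, 1],
    [0, 0, 0, 0, 0, 0, 1]
  ]
}}

```text
t: 14.25
eef_pos: [0.5965, -0.2524, 0.0257]
ee_rot: [-3.141, -0.49, 0.036]
force: [-5.5, 0.7, 10.9]
width: 0.088
```

```bash
python3 to.py 28 .035 1 0 .5991 -.2522 .0278;python3 - <<'E'
from h import *
im,d=grab_frame("scene");cv2.imwrite("pics/s9.png",cv2.resize(im[100:260,180:360],None,fx=3.5,fy=3.5,interpolation=cv2.INTER_CUBIC))
im,d=grab_frame("wrist");cv2.imwrite("pics/w9.png",im)
E
```

```text
t 14.25 pos [ 0.5965 -0.2524  0.0257] rot to go [-0.0002  0.0008 -0.0007] shift [0.0026 0.0002 0.0021] w 0.088 F [-5.5  0.7 10.9] q [-0.19  0.33 -0.5  -0.39 -0.28  2.15]
```

View pics/s9.png

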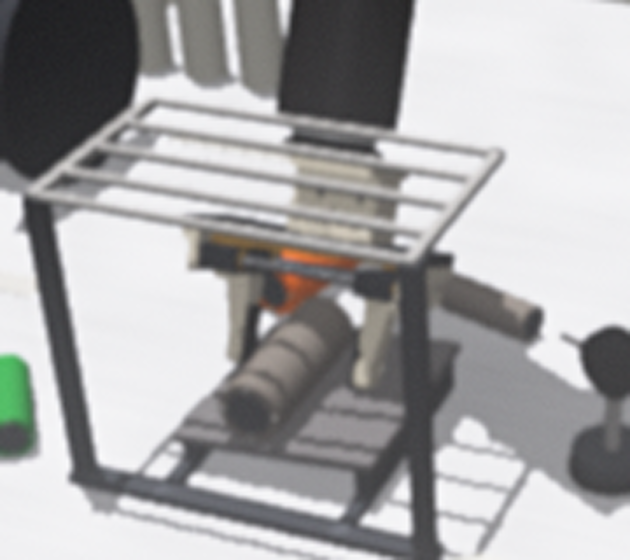

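View pics/w9.png

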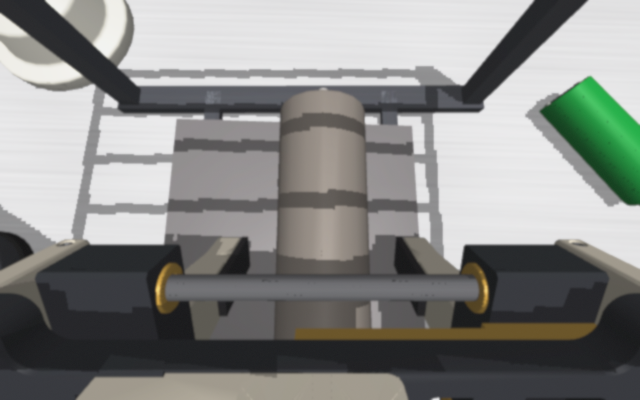

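The scene shows the +y fingertip at about (365,385) in the crop touching the board, which matches the 12 N reading. The tube lies centred between the fingers. I'll back off a little, then close.

{"name": "play_rows", "arguments": {
  "targets": [
    [0, 0, 0, -0.001, 0, 0.005, 1],
    [0, 0, 0, 0, 0, 0, 1]
  ]
}}

```text
t: 14.6
eef_pos: [0.5958, -0.2525, 0.0304]
ee_rot: [-3.141, -0.489, 0.035]
force: [0.2, -0.1, -0.4]
width: 0.0874
```

{"name": "play_rows", "arguments": {
  "targets": [
    [0, 0, 0, 0, 0, 0, 0.5],
    [0, 0, 0, 0, 0, 0, 0.3],
    [0, 0, 0, 0, 0, 0, 0.3],
    [0, 0, 0, 0, 0, 0, 0.3]
  ],
  "grip_force": 50
}}

```text
t: 15.1
eef_pos: [0.5959, -0.2524, 0.03]
ee_rot: [-3.141, -0.489, 0.035]
force: [-0.5, 0.4, 0.6]
width: 0.053
```

{"name": "play_rows", "arguments": {
  "targets": [
    [0, 0, 0, 0, 0, 0, 0],
    [0, 0, 0, 0, 0, 0, 0]
  ],
  "grip_force": 55
}}

```text
t: 15.35
eef_pos: [0.5959, -0.2525, 0.0301]
ee_rot: [-3.142, -0.489, 0.035]
force: [-0.1, -0.1, 0.2]
width: 0.049
```

Gripped at 49 mm. I'll lift slightly, then draw it out to the front.

{"name": "play_rows", "arguments": {
  "targets": [
    [0, 0, 0, 0, 0, 0.006, 0],
    [0, 0, 0, -0.006, 0, 0.008, 0],
    [0, 0, 0, -0.01, 0, 0.008, 0],
    [0, 0, 0, -0.01, 0, 0.005, 0]
  ]
}}

```text
t: 15.85
eef_pos: [0.5657, -0.2514, 0.0561]
ee_rot: [-3.139, -0.483, 0.034]
force: [-0.7, 0.8, -4.0]
width: 0.0489
```

```bash
python3 to.py 28 .035 1 0 .5991 -.2522 .0278;python3 - <<'E'
from h import *
im,d=grab_frame("scene");cv2.imwrite("pics/s10.png",cv2.resize(im[100:260,180:360],None,fx=3.5,fy=3.5,interpolation=cv2.INTER_CUBIC))
E
```

```text
t 15.85 pos [ 0.5657 -0.2514  0.0561] rot to go [-0.0023 -0.0054 -0.0007] shift [ 0.0334 -0.0008 -0.0283] w 0.0489 F [-0.7  0.8 -4. ] q [-0.19  0.25 -0.55 -0.35 -0.32  2.1 ]
```

View pics/s10.png

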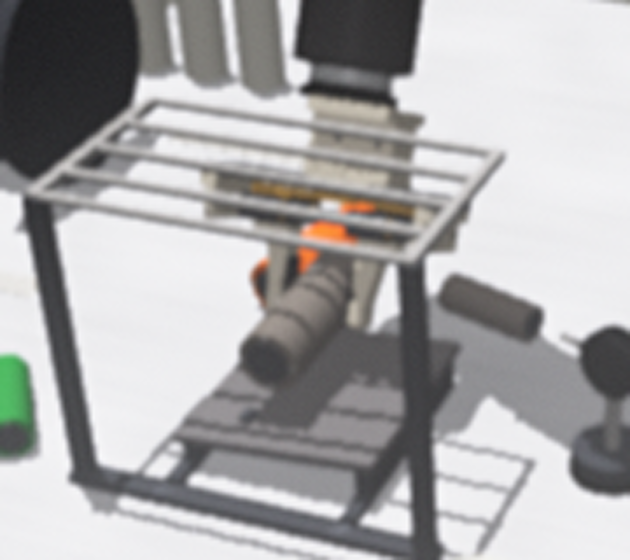

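Tube is off the board, level and held: its dark end is at (265,360) in the crop. Checking reach for the transfer before moving on.

```bash
cat > pl.py <<'E'
from ik import *
def best(P,M,seed):
    f=least_squares(lambda q:np.r_[fk2(q,p)[0]-P,0.3*(R.from_matrix(fk2(q,p)[1]).inv()*R.from_matrix(M)).as_rotvec()],np.clip(seed,lo+1e-3,hi-1e-3),bounds=(lo,hi))
    return f
def Mo(a,head,phi):
    x=np.array([np.cos(head),np.sin(head),0]);return R.from_rotvec(np.radians(phi)*x).as_matrix()@tool(np.radians(a),head,1)
E
python3 - <<'E'
from pl import *
q=np.array([-0.19,0.25,-0.55,-0.35,-0.32,2.1])
seat=np.array([.568,.2215,.077]);xs=np.array([np.cos(.066),np.sin(.066),0])
for (P,a,h,phi) in [((.5657,-.2514,.056),28,.035,0),((.5,-.25,.09),28,.035,0),((.45,-.25,.11),28,.035,0),((.45,-.25,.2),28,.035,0),((.45,-.25,.30),28,.035,0),((.48,-.1,.33),28,.045,-5),((.49,.05,.33),28,.05,-10),((.5,.15,.33),28,.06,-15),((.51,.21,.30),28,.066,-17)]:
    f=best(np.array(P),Mo(a,h,phi),q);q=f.x;print(P,round(np.sqrt(2*f.cost)*1000,1),q.round(2),round(margin(q),2))
for a in(28,27,26,25,24):
  for phi in(-12,-15,-18):
    qq=q;o=[]
    for dz,dx in((.2,-.04),(.1,-.02),(.05,-.01),(.02,0),(0,0)):
        M=Mo(a,.066,phi);P=seat+(dx-.024)*xs+[0,0,dz]+.033*M[:,2]
        f=best(P,M,qq);qq=f.x;o.append((round(np.sqrt(2*f.cost)*1000,1),round(margin(qq),2)))
    print(a,phi,o,qq.round(2))
E
```

```text
(0.5657, -0.2514, 0.056) 0.0 [-0.19  0.24 -0.55 -0.35 -0.31  2.11] 0.31
(0.5, -0.25, 0.09) 0.0 [-0.22  0.1  -0.63 -0.33 -0.38  2.11] 0.38
(0.45, -0.25, 0.11) 0.0 [-0.25  0.   -0.69 -0.33 -0.43  2.12] 0.33
(0.45, -0.25, 0.2) 0.0 [-0.24 -0.13 -0.6  -0.21 -0.64  1.98] 0.42
(0.45, -0.25, 0.3) 0.0 [-0.23 -0.21 -0.45 -0.16 -0.87  1.91] 0.57
(0.48, -0.1, 0.33) 0.0 [ 0.39 -0.37 -0.67  0.31 -0.85  1.1 ] 0.35
(0.49, 0.05, 0.33) 0.0 [ 0.86 -0.32 -0.74  0.56 -0.99  0.53] 0.28
(0.5, 0.15, 0.33) 0.0 [ 1.05 -0.18 -0.68  0.63 -1.09  0.34] 0.34
(0.51, 0.21, 0.3) 0.0 [ 1.11 -0.06 -0.67  0.66 -1.06  0.24] 0.35
28 -12 [(np.float64(0.0), np.float64(0.26)), (np.float64(0.0), np.float64(0.09)), (np.float64(0.0), np.float64(0.02)), (np.float64(1.2), np.float64(0.0)), (np.float64(5.9), np.float64(0.0))] [ 0.61  0.26 -1.02  1.63 -0.41 -0.5 ]
28 -15 [(np.float64(0.0), np.float64(0.26)), (np.float64(0.0), np.float64(0.1)), (np.float64(0.0), np.float64(0.03)), (np.float64(0.0), np.float64(0.01)), (np.float64(1.9), np.float64(0.0))] [ 0.66  0.27 -1.02  1.59 -0.47 -0.48]
28 -18 [(np.float64(0.0), np.float64(0.27))
[... 2252 characters left out ...]
.53 -0.3 ]
24 -12 [(np.float64(0.0), np.float64(0.34)), (np.float64(0.0), np.float64(0.18)), (np.float64(0.0), np.float64(0.1)), (np.float64(0.0), np.float64(0.06)), (np.float64(0.0), np.float64(0.03))] [ 0.7   0.26 -0.99  1.37 -0.41 -0.32]
24 -15 [(np.float64(0.0), np.float64(0.34)), (np.float64(0.0), np.float64(0.19)), (np.float64(0.0), np.float64(0.11)), (np.float64(0.0), np.float64(0.08)), (np.float64(0.0), np.float64(0.05))] [ 0.75  0.28 -0.97  1.29 -0.48 -0.28]
24 -18 [(np.float64(0.0), np.float64(0.35)), (np.float64(0.0), np.float64(0.2)), (np.float64(0.0), np.float64(0.13)), (np.float64(0.0), np.float64(0.1)), (np.float64(0.0), np.float64(0.07))] [ 0.8   0.3  -0.95  1.23 -0.54 -0.25]
```

{"name": "play_rows", "arguments": {
  "targets": [
    [0, 0, 0, -0.02, 0, 0.006, 0],
    [0, 0, 0, -0.025, 0, 0.006, 0],
    [0, 0, 0, -0.025, 0, 0.006, 0],
    [0, 0, 0, -0.025, 0, 0.006, 0],
    [0, 0, 0, -0.02, 0, 0.006, 0],
    [0, 0, 0, 0, 0, 0, 0]
  ]
}}

```text
t: 16.65
eef_pos: [0.4435, -0.2508, 0.0886]
ee_rot: [-3.139, -0.485, 0.033]
force: [-0.5, 0.0, -3.8]
width: 0.0491
```

{"name": "play_rows", "arguments": {
  "targets": [
    [0, 0, 0, 0, 0, 0.03, 0],
    [0, 0, 0, 0, 0, 0.04, 0],
    [0, 0, 0, 0, 0, 0.045, 0],
    [0, 0, 0, 0, 0, 0.045, 0],
    [0, 0, 0, 0, 0.01, 0.04, 0],
    [0, 0, 0, 0, 0, 0, 0]
  ]
}}

```text
t: 17.4
eef_pos: [0.4422, -0.2404, 0.2949]
ee_rot: [-3.138, -0.485, 0.031]
force: [1.2, -0.2, -5.0]
width: 0.0492
```

```bash
python3 to.py 28 .066 1 -17 .500 .21 .30;python3 - <<'E'
from h import *
s=get_state()
im,d=grab_frame("wrist");cv2.imwrite("pics/w11.png",im);C=cloud("wrist",d,wristT(s))
im,d=grab_frame("scene");cv2.imwrite("pics/s11.png",cv2.resize(im[60:260,180:440],None,fx=2.9,fy=2.9,interpolation=cv2.INTER_CUBIC));
Cs=cloud("scene",d)
im,d=grab_frame("top");Ct=cloud("top",d)
z=R.from_euler('xyz',s["ee_rot"]).as_matrix()[:,2];G=s["eef_pos"]-.033*z;print("G",G)
for n,c in(("wrist",C),("scene",Cs),("top",Ct)):
    P=c[np.all((c>[.36,-.29,G[2]-.05])&(c<[.56,-.21,G[2]+.035]),-1)]
    print(n,len(P))
    if len(P)<20: continue
    print(P.min(0).round(3),P.max(0).round(3))
    for x in np.arange(.38,.55,.02):
        q=P[abs(P[:,0]-x)<.008]
        if len(q)>3: print(round(x,2),len(q),"y",q[:,1].min().round(4),q[:,1].max().round(4),"z",q[:,2].min().round(4),q[:,2].max().round(4))
E
```

```text
t 17.4 pos [ 0.4422 -0.2404  0.2949] rot to go [-0.2989 -0.0179  0.0337] shift [0.0578 0.4504 0.0051] w 0.0492 F [ 1.2 -0.2 -5. ] q [-0.2  -0.24 -0.48 -0.15 -0.86  1.88]
G [ 0.42680356 -0.24095636  0.32407379]
wrist 20269
[ 0.395 -0.282  0.313] [ 0.519 -0.21   0.359]
0.4 2298 y -0.27 -0.2126 z 0.3269 0.359
0.42 1549 y -0.2786 -0.21 z 0.3266 0.3588
0.44 3726 y -0.2818 -0.21 z 0.3129 0.3497
0.46 2699 y -0.2638 -0.2144 z 0.3263 0.3492
0.48 2500 y -0.2631 -0.2139 z 0.3266 0.349
0.5 2305 y -0.2626 -0.2133 z 0.3247 0.3495
0.52 537 y -0.2617 -0.2137 z 0.3268 0.348
scene 899
[ 0.366 -0.289  0.297] [ 0.519 -0.21   0.359]
0.38 8 y -0.275 -0.2366 z 0.3402 0.3589
0.4 42 y -0.2715 -0.2273 z 0.3375 0.3585
0.42 148 y -0.2887 -0.21 z 0.3256 0.359
0.44 89 y -0.2813 -0.2107 z 0.3078 0.3471
0.46 70 y -0.2536 -0.2128 z 0.3039 0.3461
0.48 66 y -0.2538 -0.2127 z 0.3012 0.3457
0.5 77 y -0.25 -0.2117 z 0.3003 0.3452
0.52 203 y -0.2599 -0.2133 z 0.2973 0.3451
top 1405
[ 0.403 -0.281  0.31 ] [ 0.516 -0.21   0.358]
0.4 45 y -0.2703 -0.2237 z 0.3327 0.358
0.42 118 y -0.2786 -0.2227 z 0.3254 0.3523
0.44 276 y -0.2808 -0.2104 z 0.3097 0.3473
0.46 201 y -0.2643 -0.215 z 0.3177 0.3468
0.48 198 y -0.2633 -0.2144 z 0.3176 0.3466
0.5 200 y -0.263 -0.2141 z 0.3219 0.3473
0.52 43 y -0.2599 -0.2138 z 0.3168 0.3449
```

View pics/s11.png

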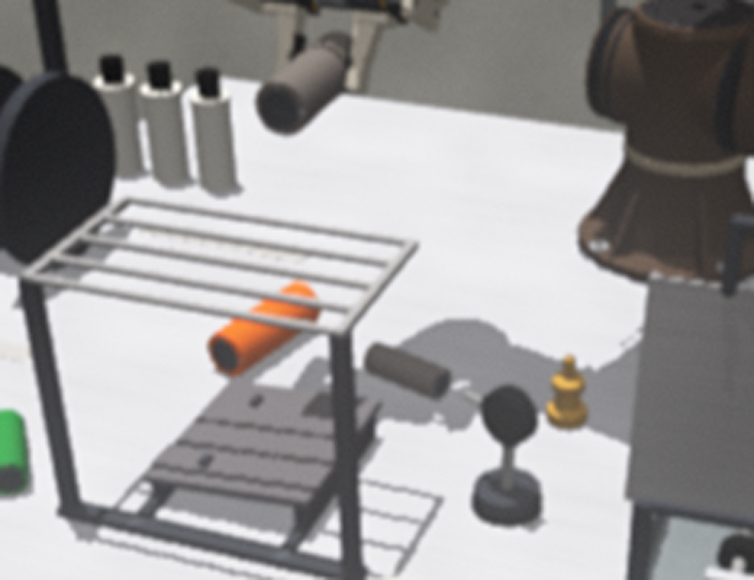

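View pics/w11.png

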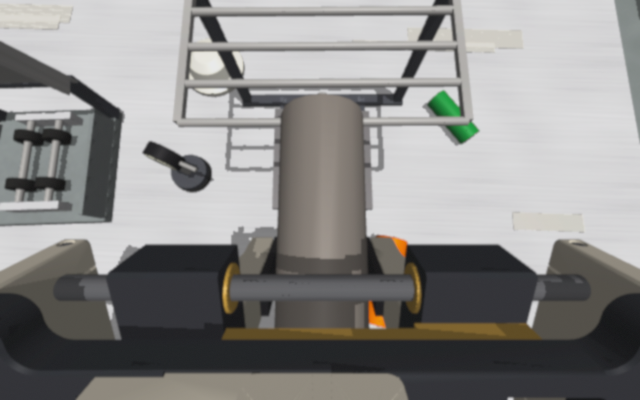

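Tube held level, centre at about (0.454,-0.239,0.323), with its far end at row 97 in the wrist view. Computing the transfer targets.

```bash
cat > go.py <<'E'
from h import *
from pl import Mo
from scipy.spatial.transform import Rotation as R
Mref=R.from_euler('xyz',[-3.138,-0.485,0.031]).as_matrix()
rt=Mref.T@np.array([.0118,.0011,.028])   # tube centre in tool frame
xt=Mref.T@np.array([np.cos(.032),np.sin(.032),0]) # tube axis in tool
seat=np.array([.568,.2215,.076]);xs=np.array([np.cos(.066),np.sin(.066),0]);ys=np.array([-xs[1],xs[0],0])
def rep(a,phi,dx,dz,head=.066):
    s=get_state();Mc=R.from_euler('xyz',s["ee_rot"]).as_matrix()
    c=s["eef_pos"]+Mc@rt;ax=Mc@xt
    d=c-seat
    print("t",round(s["t"],2),"tube in seat: x %.4f y %.4f z %.4f"%(d@xs,d@ys,d[2]),"pitch %.3f yaw %.3f"%(ax[2],ax@ys),"F",s["force"].round(1),"w",round(s["width"],4),"q",s["q"].round(2))
    M=Mo(a,head,phi);T=seat+dx*xs+[0,0,dz]-M@rt
    print("rot",(R.from_matrix(M)*R.from_matrix(Mc).inv()).as_rotvec().round(3),"shift",(T-s["eef_pos"]).round(4),"tube axis at target pitch %.3f yaw %.3f"%((M@xt)[2],(M@xt)@ys))
if __name__=="__main__":
    import sys;rep(*[float(v) for v in sys.argv[1:]])
E
python3 go.py 25.5 -17 -.045 .20
```

```text
t 17.55 tube in seat: x -0.1461 y -0.4516 z 0.2412 pitch -0.008 yaw -0.035 F [ 0.6  0.1 -4.3] w 0.049 q [-0.21 -0.23 -0.48 -0.15 -0.86  1.88]
rot [-0.304  0.017  0.029] shift [ 0.0708  0.4487 -0.0393] tube axis at target pitch -0.038 yaw -0.012
```

{"name": "play_rows", "arguments": {
  "targets": [
    [-0.02, 0.001, 0.003, 0.003, 0.03, 0, 0],
    [-0.03, 0.002, 0.003, 0.003, 0.045, 0, 0],
    [-0.03, 0.002, 0.003, 0.003, 0.045, 0, 0],
    [-0.03, 0.002, 0.003, 0.003, 0.045, 0, 0],
    [-0.03, 0.002, 0.003, 0.003, 0.045, 0, 0],
    [-0.03, 0.002, 0.003, 0.003, 0.045, 0, 0],
    [-0.03, 0.002, 0.003, 0.003, 0.045, 0, 0],
    [-0.03, 0.002, 0.003, 0.003, 0.045, 0, 0],
    [-0.03, 0.002, 0.003, 0.003, 0.045, 0, 0],
    [-0.03, 0, 0.003, 0.003, 0.04, 0, 0]
  ]
}}

```text
t: 18.8
eef_pos: [0.4615, 0.1941, 0.271]
ee_rot: [2.825, -0.407, 0.192]
force: [0.4, 0.2, -2.9]
width: 0.0491
```

```bash
python3 go.py 25.5 -17 -.045 .20 .072
```

```text
t 18.8 tube in seat: x -0.0946 y -0.0118 z 0.2209 pitch -0.056 yaw -0.020 F [ 0.4  0.2 -2.9] w 0.0491 q [ 1.18 -0.11 -0.72  0.58 -1.09  0.21]
rot [-0.006 -0.019  0.014] shift [ 0.0494  0.0147 -0.0211] tube axis at target pitch -0.038 yaw -0.006
```

{"name": "play_rows", "arguments": {
  "targets": [
    [-0.003, -0.01, 0.007, 0.02, 0.005, -0.025, 0],
    [-0.003, -0.009, 0.007, 0.02, 0.005, -0.025, 0],
    [0, 0, 0, 0.02, 0.004, -0.025, 0],
    [0, 0, 0, 0.005, 0, -0.02, 0],
    [0, 0, 0, 0, 0, 0, 0]
  ]
}}

```text
t: 19.42
eef_pos: [0.5258, 0.2125, 0.1619]
ee_rot: [2.81, -0.409, 0.221]
force: [0.7, -0.2, -4.0]
width: 0.0489
```

```bash
python3 go.py 25.5 -17 -.01 .05 .072;python3 - <<'E'
from h import *
im,d=grab_frame("scene");cv2.imwrite("pics/s12.png",cv2.resize(im[60:300,360:560],None,fx=2.5,fy=2.5,interpolation=cv2.INTER_CUBIC))
im,d=grab_frame("wrist");cv2.imwrite("pics/w12.png",im);np.save("pics/w12.npy",d)
E
```

```text
t 19.43 tube in seat: x -0.0295 y 0.0030 z 0.1118 pitch -0.053 yaw 0.001 F [ 0.7 -0.2 -4. ] w 0.0489 q [ 1.01  0.1  -0.83  0.8  -0.77  0.09]
rot [ 0.008 -0.014 -0.008] shift [ 0.02   -0.0014 -0.062 ] tube axis at target pitch -0.038 yaw -0.006
```

View pics/s12.png

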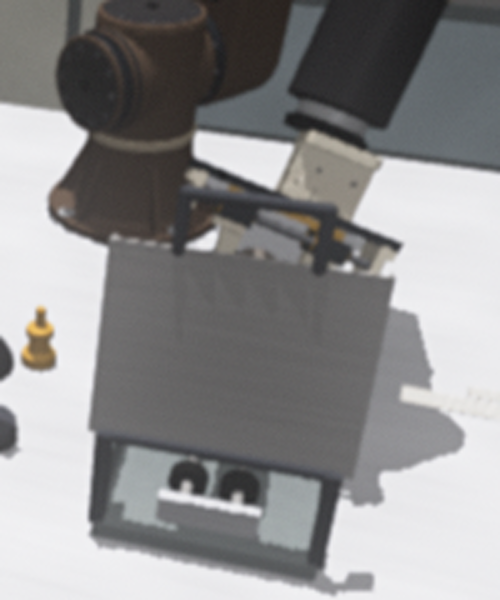

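View pics/w12.png

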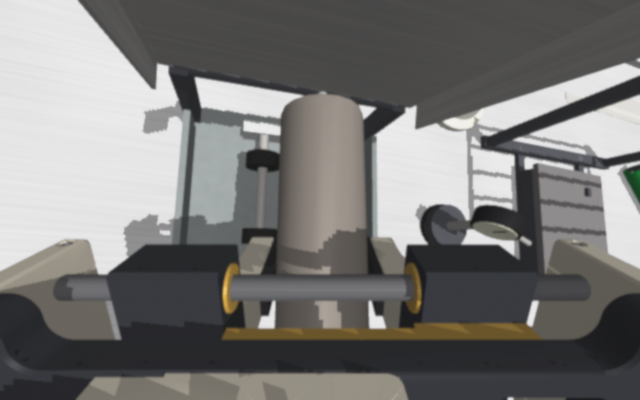

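The tube is over the trough, with the hood plane clear behind it and the left wheels at (263,160) and (258,235). Continuing down.

{"name": "play_rows", "arguments": {
  "targets": [
    [0.003, -0.007, -0.004, 0.007, -0.001, -0.022, 0],
    [0.003, -0.007, -0.004, 0.007, -0.001, -0.022, 0],
    [0, 0, 0, 0.005, 0, -0.018, 0],
    [0, 0, 0, 0, 0, 0, 0]
  ]
}}

```text
t: 20.02
eef_pos: [0.5469, 0.216, 0.1057]
ee_rot: [2.822, -0.434, 0.212]
force: [0.2, -0.1, -3.6]
width: 0.0494
```

```bash
python3 go.py 25.5 -17 .002 .012 .072
```

```text
t 20.02 tube in seat: x -0.0088 y 0.0046 z 0.0560 pitch -0.030 yaw -0.001 F [ 0.2 -0.1 -3.6] w 0.0494 q [ 0.89  0.19 -0.93  1.07 -0.6  -0.12]
rot [-0.009  0.008 -0.005] shift [ 0.0108 -0.0041 -0.0438] tube axis at target pitch -0.038 yaw -0.006
```

{"name": "play_rows", "arguments": {
  "targets": [
    [-0.004, 0.004, -0.002, 0.004, -0.002, -0.014, 0],
    [-0.004, 0.004, -0.002, 0.004, -0.002, -0.014, 0],
    [0, 0, 0, 0.003, -0.001, -0.013, 0],
    [0, 0, 0, 0, 0, 0, 0]
  ]
}}

```text
t: 20.52
eef_pos: [0.5611, 0.2148, 0.0714]
ee_rot: [2.82, -0.434, 0.212]
force: [0.1, -0.6, -4.0]
width: 0.0491
```

```bash
python3 go.py 25.5 -17 .002 0 .072;python3 - <<'E'
from h import *
im,d=grab_frame("scene");cv2.imwrite("pics/s13.png",cv2.resize(im[180:300,380:520],None,fx=4,fy=4,interpolation=cv2.INTER_CUBIC))
s=get_state()
im,d=grab_frame("wrist");cv2.imwrite("pics/w13.png",im);C=cloud("wrist",d,wristT(s))
P=C[:235][np.all((C[:235]>[.5,.18,.07])&(C[:235]<[.68,.27,.14]),-1)]
for x in np.arange(.54,.66,.015):
    q=P[abs(P[:,0]-x)<.006]
    if len(q)>5:print(round(x,3),len(q),q[:,1].min().round(4),q[:,1].max().round(4),q[:,2].max().round(4))
print(P[:,0].max())
E
```

```text
t 20.52 tube in seat: x 0.0053 y 0.0026 z 0.0217 pitch -0.029 yaw -0.002 F [ 0.1 -0.6 -4. ] w 0.0491 q [ 0.79  0.25 -0.96  1.27 -0.53 -0.26]
rot [-0.007  0.009 -0.004] shift [-0.0034 -0.0029 -0.0215] tube axis at target pitch -0.038 yaw -0.006
0.57 2116 0.2016 0.2498 0.1251
0.585 2002 0.2028 0.2506 0.1245
0.6 1886 0.204 0.2517 0.1238
0.615 1775 0.2054 0.2526 0.1229
0.63 1557 0.2054 0.2532 0.1221
0.645 528 0.2326 0.27 0.14
0.6598548538459258
```

View pics/s13.png

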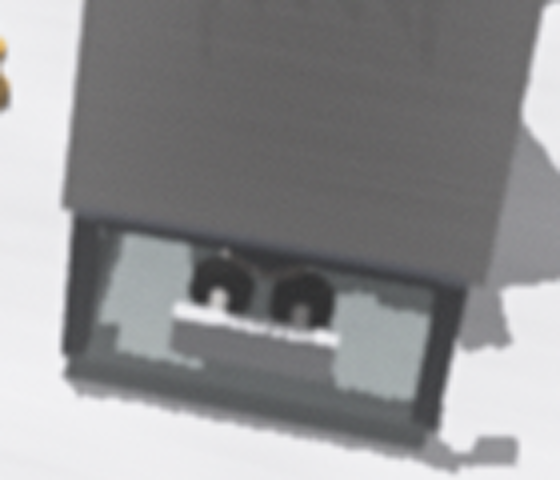

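View pics/w13.png

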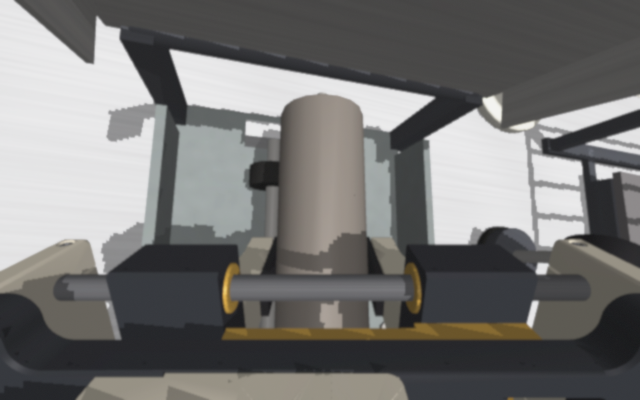

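{"name": "play_rows", "arguments": {
  "targets": [
    [0, -0.01, 0, -0.002, -0.002, -0.006, 0],
    [0, -0.01, 0, -0.002, -0.002, -0.006, 0],
    [0, 0, 0, 0, 0, -0.003, 0],
    [0, 0, 0, 0, 0, 0, 0]
  ]
}}

```text
t: 21.12
eef_pos: [0.5592, 0.2144, 0.0621]
ee_rot: [2.819, -0.463, 0.215]
force: [0.2, -0.4, -3.6]
width: 0.0489
```

```bash
python3 go.py 26.5 -17 .002 0 .072
```

```text
t 21.12 tube in seat: x 0.0026 y 0.0022 z 0.0128 pitch -0.001 yaw 0.000 F [ 0.2 -0.4 -3.6] w 0.0489 q [ 0.73  0.26 -1.    1.45 -0.51 -0.39]
rot [-0.011  0.02  -0.001] shift [-0.001  -0.0025 -0.0124] tube axis at target pitch -0.021 yaw -0.001
```

{"name": "play_rows", "arguments": {
  "targets": [
    [-0.003, 0.02, 0, 0.001, -0.003, -0.003, 0],
    [-0.003, 0.005, 0, 0.001, -0.002, -0.004, 0],
    [0, 0, 0, 0, 0, 0, 0]
  ]
}}

```text
t: 21.5
eef_pos: [0.5622, 0.2105, 0.0565]
ee_rot: [2.82, -0.438, 0.216]
force: [-0.2, -0.3, -4.9]
width: 0.0488
```

```bash
python3 go.py 26.5 -17 .002 0 .072
```

```text
t 21.5 tube in seat: x 0.0059 y -0.0018 z 0.0068 pitch -0.025 yaw 0.001 F [-0.2 -0.3 -4.9] w 0.0488 q [ 0.73  0.27 -0.99  1.4  -0.5  -0.34]
rot [-0.006 -0.004 -0.002] shift [-0.0039  0.0014 -0.0068] tube axis at target pitch -0.021 yaw -0.001
```

Close now; lower in small steps, watching the force.

{"name": "play_rows", "arguments": {
  "targets": [
    [0, 0, 0, -0.001, 0, -0.003, 0],
    [0, 0, 0, -0.001, 0, -0.002, 0],
    [0, 0, 0, 0, 0, 0, 0]
  ]
}}

```text
t: 21.88
eef_pos: [0.5602, 0.211, 0.0516]
ee_rot: [2.82, -0.439, 0.216]
force: [-0.4, 0.6, -3.2]
width: 0.049
```

```bash
python3 go.py 26 -17 .002 0 .072
```

```text
t 21.88 tube in seat: x 0.0040 y -0.0012 z 0.0019 pitch -0.024 yaw 0.001 F [-0.4  0.6 -3.2] w 0.049 q [ 0.72  0.27 -1.    1.44 -0.5  -0.37]
rot [-0.007  0.006 -0.005] shift [-0.0023  0.0009 -0.0018] tube axis at target pitch -0.030 yaw -0.004
```

{"name": "play_rows", "arguments": {
  "targets": [
    [0, 0.004, 0, 0, 0, -0.003, 0],
    [0, 0, 0, 0, 0, 0, 0]
  ]
}}

```text
t: 22.12
eef_pos: [0.5608, 0.213, 0.0496]
ee_rot: [2.823, -0.437, 0.218]
force: [-2.7, 2.6, -0.9]
width: 0.0491
```

{"name": "play_rows", "arguments": {
  "targets": [
    [0, 0, 0, 0, 0, -0.002, 0],
    [0, 0, 0, 0, 0, 0, 0]
  ]
}}

```text
t: 22.38
eef_pos: [0.5612, 0.2131, 0.0489]
ee_rot: [2.822, -0.44, 0.218]
force: [-4.8, 0.3, 2.6]
width: 0.0493
```

```bash
python3 go.py 26 -17 .002 0 .072
```

```text
t 22.38 tube in seat: x 0.0051 y 0.0009 z -0.0008 pitch -0.023 yaw 0.004 F [-4.8  0.3  2.6] w 0.0493 q [ 0.71  0.28 -1.    1.47 -0.49 -0.39]
rot [-0.009  0.006 -0.008] shift [-0.0032 -0.0012  0.001 ] tube axis at target pitch -0.030 yaw -0.004
```

```bash
python3 - <<'E'
from h import *
s=get_state()
im,d=grab_frame("wrist");cv2.imwrite("pics/w14.png",im);C=cloud("wrist",d,wristT(s))
P=C[:235][np.all((C[:235]>[.5,.18,.06])&(C[:235]<[.64,.27,.115]),-1)]
for x in np.arange(.55,.645,.012):
    q=P[abs(P[:,0]-x)<.005]
    if len(q)>5:print(round(x,3),len(q),q[:,1].min().round(4),q[:,1].max().round(4),q[:,2].max().round(4))
cv2.imwrite("pics/w14c.png",cv2.resize(im[60:260,180:480],None,fx=2.6,fy=2.6,interpolation=cv2.INTER_CUBIC))
E
```

```text
0.562 1027 0.2 0.2472 0.1022
0.574 1746 0.2002 0.2481 0.102
0.586 1686 0.2014 0.249 0.1018
0.598 1603 0.2031 0.2501 0.1022
0.61 1560 0.2029 0.2508 0.1018
0.622 1468 0.2049 0.2516 0.1016
0.634 800 0.205 0.2521 0.101
```

View pics/w14c.png

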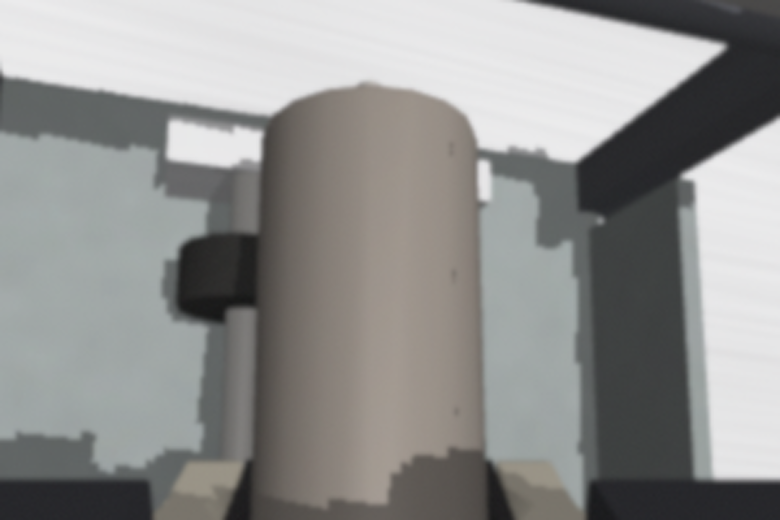

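The tube sits level on the wheels: top at z≈0.102, so the axis is at about 0.077, and the left rear wheel is at (220,275) in the crop. It is still gripped, with about 7 N taken by the wheels. Releasing gently.

{"name": "play_rows", "arguments": {
  "targets": [
    [0, 0, 0, 0, 0, 0, 0],
    [0, 0, 0, 0, 0, 0, 0.58],
    [0, 0, 0, 0, 0, 0, 0.62],
    [0, 0, 0, 0, 0, 0, 0.66],
    [0, 0, 0, 0, 0, 0, 0.7],
    [0, 0, 0, 0, 0, 0, 0.7]
  ],
  "grip_force": 15
}}

```text
t: 23.18
eef_pos: [0.5623, 0.2124, 0.0494]
ee_rot: [2.821, -0.442, 0.216]
force: [-0.2, -0.3, 0.8]
width: 0.0615
```

```bash
python3 go.py 26 -17 .002 0 .072; python3 - <<'E'
from h import *
s=get_state()
print("tool z",R.from_euler('xyz',s["ee_rot"]).as_matrix()[:,2].round(3))
im,d=grab_frame("wrist");cv2.imwrite("pics/w15.png",im);C=cloud("wrist",d,wristT(s))
P=C[:235][np.all((C[:235]>[.5,.18,.06])&(C[:235]<[.64,.27,.115]),-1)]
for x in np.arange(.55,.645,.012):
    q=P[abs(P[:,0]-x)<.005]
    if len(q)>5:print(round(x,3),len(q),q[:,1].min().round(4),q[:,1].max().round(4),q[:,2].max().round(4))
E
```

```text
t 23.18 tube in seat: x 0.0061 y 0.0001 z -0.0002 pitch -0.022 yaw 0.002 F [-0.2 -0.3  0.8] w 0.0615 q [ 0.71  0.28 -1.    1.47 -0.49 -0.39]
rot [-0.009  0.007 -0.006] shift [-0.0043 -0.0005  0.0004] tube axis at target pitch -0.030 yaw -0.004
tool z [ 0.464 -0.22  -0.858]
0.562 843 0.2013 0.2475 0.1017
0.574 1759 0.2011 0.2483 0.1017
0.586 1678 0.2012 0.2492 0.1022
0.598 1604 0.203 0.2499 0.1016
0.61 1543 0.2034 0.2509 0.1021
0.622 1503 0.2036 0.2516 0.1019
0.634 728 0.2058 0.2519 0.1015
```

View pics/w15.png

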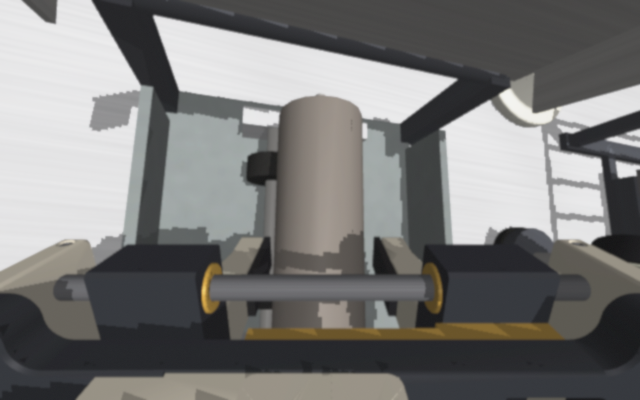

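The tube is unmoved and the fingers are clear on both sides. Backing out along the tool axis.

{"name": "play_rows", "arguments": {
  "targets": [
    [0, 0, 0, 0, 0, 0, 0.78],
    [0, 0, 0, 0, 0, 0, 0.78],
    [0, 0, 0, -0.006, 0.003, 0.011, 0.78],
    [0, 0, 0, -0.009, 0.0045, 0.017, 0.78],
    [0, 0, 0, -0.009, 0.0045, 0.017, 0.78]
  ]
}}

```text
t: 23.85
eef_pos: [0.5375, 0.2225, 0.0939]
ee_rot: [2.819, -0.438, 0.214]
force: [-0.0, -0.1, 0.8]
width: 0.0688
```

```bash
python3 go.py 26 -17 .002 0 .072
```

```text
t 23.85 tube in seat: x -0.0179 y 0.0119 z 0.0442 pitch -0.025 yaw -0.000 F [-0.  -0.1  0.8] w 0.0688 q [ 0.9   0.2  -0.96  1.12 -0.59 -0.19]
rot [-0.006  0.005 -0.003] shift [ 0.0205 -0.0106 -0.044 ] tube axis at target pitch -0.030 yaw -0.004
```

{"name": "play_rows", "arguments": {
  "targets": [
    [0, 0, 0, -0.015, 0.007, 0.028, 0.8],
    [0, 0, 0, -0.02, 0.008, 0.035, 0.8],
    [0, 0, 0, -0.03, 0.005, 0.04, 0.8],
    [0, 0, 0, -0.03, 0, 0.04, 0.8],
    [0.05, 0.05, 0, -0.02, 0, 0.04, 0.8],
    [0.05, 0.08, 0, 0, 0, 0.03, 0.8],
    [0, 0, 0, 0, 0, 0, 0.8]
  ]
}}

```text
t: 24.72
eef_pos: [0.4153, 0.2443, 0.3139]
ee_rot: [2.96, -0.322, 0.168]
force: [1.3, 0.0, -0.3]
width: 0.0704
```

```bash
python3 - <<'E'
from h import *
s=get_state();print(s["t"],s["eef_pos"],s["force"])
im,d=grab_frame("wrist");cv2.imwrite("pics/w16.png",im);C=cloud("wrist",d,wristT(s))
P=C[:235][np.all((C[:235]>[.45,.18,.055])&(C[:235]<[.65,.27,.115]),-1)]
for x in np.arange(.49,.65,.012):
    q=P[abs(P[:,0]-x)<.005]
    if len(q)>5:print(round(x,3),len(q),q[:,1].min().round(4),q[:,1].max().round(4),q[:,2].max().round(4))
T=P[P[:,2]>.085];print("tube",T[:,0].min(),T[:,0].max(),cv2.minAreaRect(T[:,:2].astype(np.float32)))
im,d=grab_frame("scene");cv2.imwrite("pics/s16.png",im)
im,d=grab_frame("top");cv2.imwrite("pics/t16.png",im);Ct=cloud("top",d)
P=Ct[np.all((Ct>[.45,.18,.085])&(Ct<[.65,.27,.115]),-1)]
if len(P)>20: print("top tube",len(P),cv2.minAreaRect(P[:,:2].astype(np.float32)))
E
```

```text
24.725 [0.41531136 0.24425289 0.31387683] [ 1.32551485  0.02627889 -0.28456689]
0.502 169 0.1968 0.2436 0.1007
0.514 230 0.1974 0.2535 0.1013
0.526 269 0.1888 0.2533 0.1021
0.538 232 0.1898 0.2505 0.1013
0.55 231 0.2 0.2471 0.1022
0.562 231 0.1979 0.2475 0.1019
0.574 228 0.2001 0.2486 0.1023
0.586 227 0.2022 0.2496 0.1021
0.598 239 0.2005 0.2568 0.101
0.61 258 0.1943 0.2573 0.1017
0.622 225 0.2048 0.2519 0.1022
0.634 106 0.2029 0.2519 0.1019
tube 0.5034425590453188 0.649961615997518 ((0.5796492695808411, 0.22564339637756348), (0.15423545241355896, 0.05861591920256615), 10.855990409851074)
top tube 818 ((0.5705912113189697, 0.22022858262062073), (0.13187845051288605, 0.04765891656279564), 4.154001235961914)
```

View pics/w16.png

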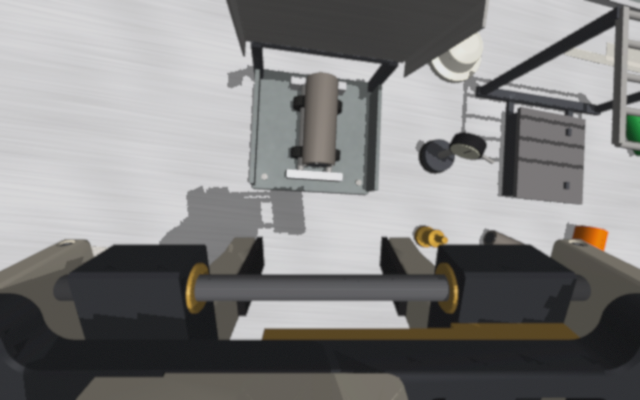

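View pics/s16.png

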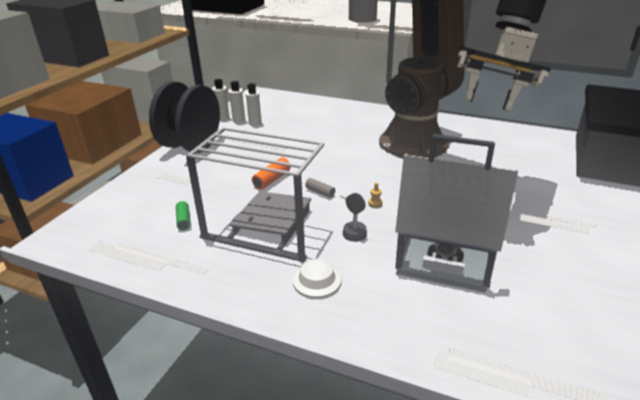

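The tube lies on all four wheels (wrist (319,120), wheels at (300,103), (343,103), (297,152), (337,152)). Its centre is about 3 mm from the stand's middle. The hood is up, with its handle at (462,145) in the scene view, and the bystanders are in place.

{"name": "play_rows", "arguments": {
  "targets": [
    [0, 0, 0, 0, 0, 0, 0.8],
    [0, 0, 0, 0, 0, 0, 0.8]
  ]
}}

```text
t: 25.12
eef_pos: [0.4141, 0.241, 0.3075]
ee_rot: [2.947, -0.317, 0.172]
force: [-0.6, -0.2, -0.1]
width: 0.0702
```

```bash
python3 -c "
from station import *
s=get_state();print(s['t'],abs(s['qd']).max(),s['force'])
print(job_done())"
```

```text
25.125 0.01346072699984157 [-0.5696881  -0.20096082 -0.06212551]
the job is handed in; nothing more can be done
None
```

I handed the job in at 25.1 s. The hood stands open and the titanium tube lies in the wheel trough. `job_done` gives no verdict, so this rests on my own last checks.

- **Hood:** I gripped the handle, swung it to about 1.33 rad, let go and lifted clear. The later pictures all show it standing fully open.
- **Tube:** I picked it from under the shelf at a 28° slant and drew it out to the front. I set it on the wheels while still gripped; the axis was level at about 0.077 m and the wheels were taking about 7 N. Then I opened the jaws and backed out.
- **Final pose:** the last wrist and top pictures show it on all four wheels, with its centre about 3 mm from the stand's middle lengthwise. It is in line with the shafts to about 0.01 rad.
- **Bystanders:** the dial, cover and probe look unmoved. The robot is clear of everything.

Some things went wrong or disagreed:

- **Fingertip position:** the tips sit about 23 mm behind the reported TCP, not 11 mm ahead as the description says. My first try closed above the handle bar without gripping it, and I corrected for this from then on.
- **Board contact:** the fingertips touched the drip board once, at about 12 N, before I backed off and gripped the tube.
- **Sideways position:** my cameras differ by 2 to 4 mm here, with the tube's centre at y between 0.220 and 0.224 m. I relied on the trough to centre it.

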